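# Fill the slim treat bin on the pet-shop counter

### The job

Fill the slim light-wood bin: put the orange carton from the rack and the green tube and the yellow bottle from the tray into it, all three standing upright side by side on its floor. Lower each one gently all the way down, without dropping it in or forcing it, and do not disturb the other goods on the counter.

Things in the scene. Friction and masses are not known exactly. Their poses are not given: they have to be found in the camera images.
- carton: ORANGE carton of dog biscuits with a white band, 36 (x) by 60 (y) by 75 mm high (z), about 180 g, standing in one of the rack's two cells. Origin: centre of its underside; z up.
- tube: GREEN round tube of treats with a white label and a green lid, 40 mm diameter, 95 mm high, about 150 g, standing on the tray. Origin: centre of its underside; z up.
- bottle: YELLOW flat-sided plastic bottle with a white label, body 34 (x) by 56 (y) by 74 mm high (z), above it a black cap of 24 mm diameter from 78 to 96 mm height; about 170 g, standing on the tray. Origin: centre of its underside; z up.
- bin: the container: a slim open-topped box of light wood, fixed to the counter, outside 64 (x) by 282 (y) by 90 mm high, walls and floor 6 mm thick, so inside 52 mm wide (x), 270 mm long (y) and 84 mm deep. Its x side towards the robot carries a black label. Origin: centre of its underside; y along its length, z up.
- bin_in (a point): centre of the bin's inner floor, 6 mm above the counter; axes as the bin's.
- rack: plywood rack fixed to the counter, outside 118 (x) by 150 (y) by 85 mm high, walls and floor 6 mm, open-topped; a wall at y = 0 makes two cells centred at y = +36 and -36 mm, each 106 (x) by 66 (y) by 79 mm deep. A carton stands in each, its 60 mm width along the rack's y: 3 mm free on each y side, about 35 mm on each x side. Origin: underside centre. Left or right of the robot.
- tray: low dark-wood tray fixed to the counter, on the other side from the rack, 164 (x) by 190 (y) mm, rim 16 mm high, floor 5 mm thick. The tube, the bottle, the can and the jar stand on it in any order, in two rows: 84 mm apart in x, 100 mm apart in y. Origin: centre of its underside.
- mat: cork mat fixed to the counter in front of the robot, 120 by 120 mm, 3 mm thick, empty: room to set a thing down and take it again. Origin: centre of its underside, on the counter; z up.
- blue_carton: bystander: BLUE carton of the orange one's size, in the rack's other cell. Origin: centre of its underside.
- can: bystander: steel can with a red label, 50 mm diameter, 60 mm high, on the tray. Origin: centre of its underside.
- jar: bystander: amber glass jar with a brass lid, 48 mm diameter, 76 mm high, on the tray. Origin: centre of its underside.
- bucket: bystander: grey metal bucket of chew sticks, 112 mm diameter, 200 mm high over all, beyond one end of the bin. Origin: centre of its underside.
- sign: bystander: small black price sign on a post, wooden foot 80 by 100 mm, 240 mm high over all, beyond the other end of the bin. Origin: centre of its underside.
- bone: bystander: red toy bone lying on the counter behind the bin, 135 by 60 by 26 mm. Origin: centre of its underside.
Not all that is in view belongs to the job. What is shaped like the carton but pink is not meant.

How it is judged:
By the outcome, as a careful person would: the job done as asked, in the order asked, and still so for the second after the job is handed in, with the robot touching nothing.
It also fails if it takes over 72 s, if anything falls off the work surface, if the arm or the gripper's body presses on something with over 40 N, if the wrist force passes 120 N, or if a joint passes its speed limit or range.

### The arm

A 6-joint arm with a two-finger parallel gripper is mounted at the origin on the work surface. World frame = base frame: x ahead of the robot, y to its left, z up, the work surface at z = 0. Lengths are in m, angles in rad, forces in N, time in s.
With the tool pointing down it reaches from about 0.425 to 0.95 m from the base axis. Payload 3.5 kg.
Tool frame: the origin (TCP) lies midway between the tips of the shut fingers; the grasp point (between the pads) lies 19 mm behind it; z points along the fingers, y is the line along which they close (so a half turn about z gives the same grasp; the last joint's range is limited). The gripper opens to 85 mm and grips with 20 to 120 N. Pads are 22 mm wide; open, the fingers measure 114 mm over their backs; the gripper's body (76 mm by 85 mm) begins 54 mm behind the grasp point. The pads swing forward as they close: fully open they stand 13 mm farther back than shut.
Start: joints at [-1.292, 0.286, 1.577, -0, 1.279, -0.15], TCP at [0.281, -0.614, 0.231] pointing down, gripper open.
Joint ranges: [-2.77, 2.77], [-0.9, 2.22], [0.21, 2.48], [-1.53, 4.67], [0.24, 2.81], [-2.84, 2.84]. Speed limits (rad/s): [2.79, 2.79, 3.14, 3.14, 3.14, 3.14].

### API

Orientations are given as a unit quaternion [x, y, z, w].
In Python, from plant import ctrl gives the robot as it stands.
- The arm moves only by the tool move_arm, never from a script. Its argument "plan" is a list of rows, each an object of numbers: "x", "y", "z": the shift along the tool's x, y, z in m; "yaw": the turn about the tool's z in rad; "fingers": the closure, from 0 (fully open) to 1 (shut). In form: [{"x": .., "y": .., "z": .., "yaw": .., "fingers": ..}, ...]. A call has 1 to 5 rows; each row is the pose to reach, as a shift and turn from the pose commanded when the call began, along the tool's axes at that moment; what a row does not reach only later rows make up. A row lasts 1/10 s, in which the tool goes at most 50 mm and 8.59 degrees, less where a joint would pass 70% of its speed; a pose out of reach is approached as far as the arm can. A call with a gripper value outside its range is refused whole. The fingers move at their own pace and stop on an object; "force" is the grip in N (left out, the last holds). Time passes only in rows, so rows that repeat a pose let the fingers close. It gives the time, the measured TCP pose, the force, the opening and the grip force at its end, in the units of the state.
- ctrl.get_state(): the state, without advancing time (a new reading comes with each control period).
- ctrl.read_camera(name): name is "scene" or "side" or "wrist"; returns the picture (480x640x3 uint8, red, green, blue); there is no depth.
- ctrl.camera_model(name): a dict with "intrinsics" (3x3 intrinsics, pixels), "cam_to_world" (4x4, takes a point from camera to world coordinates); the wrist camera has in their place "tool_from_camera" (4x4, takes a point from camera to tool coordinates, whose origin is the TCP and whose axes are the flange's). Camera axes: x right, y up, looking along -z (the intrinsics and any distortion apply to the point x, -y, -z); pixel columns grow to the right and rows downward; lengths in m; the calibration is good to about 2 mm. A picture is of the moment at which its call begins: read the wrist's pose just before it. camera_model takes no time and is no camera call.
- ctrl.sign_off(): hands the job in; it is judged then, once.
The state is a dict: "time": time; "qpos": joint angles; "dq": joint speeds; "joint_efforts": joint torques, N m; "eef_pos": TCP position; "tcp_rot": TCP orientation; "contact_force": force on the tool from outside, world axes, zero at the start; "wrist_torque": the same for the moment, N m; "opening": opening from 0.0 (shut) to 1.0 (fully open); "finger_force": force on a finger pad.
Only numpy, scipy, OpenCV 4.12 (cv2) and the standard library are available. Lean on these libraries where they do the work, as an engineer would, in place of code of your own. Each camera call takes 0.05 s, during which the arm holds its last target. There are 200 camera calls.

## Working session

There is one attempt and no reset: what is moved stays moved. The work goes in short steps, Python scripts to look and compute and a tool call to move; the robot and the scene stay as the last step left them, time stands still between calls to the robot, and variables do not carry over. Pictures are saved under pics/ and viewed, at most 10 in all, crops included, and the job is handed in when it is done.

Besides the shell and the picture viewer there is one more tool, called after "Call:" as name([rows], argument=value, ...), one row to a line, values as JSON. move_arm: Moves the arm, as the interface text tells. Its arguments: {"type":"object","properties":{"plan":{"type":"array"},"force":{"type":"number"}},"required":["plan"]}

```bash
ls; mkdir -p pics; python3 - <<'E'
from plant import ctrl
import cv2,numpy as np
np.set_printoptions(precision=4,suppress=True)
s=ctrl.get_state();print(s)
for n in("scene","side","wrist"):
    im=ctrl.read_camera(n);cv2.imwrite(f"pics/{n}0.png",im[:,:,::-1]);m=ctrl.camera_model(n);print(n,m)
E
```

```text
pics
{'time': 0.0, 'qpos': array([-1.292 ,  0.2872,  1.5782, -0.    ,  1.2786, -0.15  ]), 'dq': array([-0.0003,  0.0003, -0.0009,  0.0003, -0.0003, -0.0007]), 'joint_efforts': array([ -0.    , -40.598 , -29.2628,  -0.0002,   0.0058,  -0.    ]), 'eef_pos': array([ 0.2805, -0.6132,  0.2299]), 'tcp_rot': array([ 0.9771,  0.2128, -0.0001, -0.0012]), 'contact_force': array([0.6133, 0.4989, 0.226 ]), 'wrist_torque': array([ 0.0247,  0.0025, -0.026 ]), 'finger_force': 0.0, 'opening': 1.0009081014202657}
scene {'intrinsics': array([[569.6082,   0.    , 320.059 ],
       [  0.    , 569.6082, 224.9939],
       [  0.    ,   0.    ,   1.    ]]), 'cam_to_world': array([[-0.353 , -0.7693,  0.5325,  1.1538],
       [ 0.9355, -0.2991,  0.1879,  0.2603],
       [ 0.0147,  0.5645,  0.8253,  0.992 ],
       [ 0.    ,  0.    ,  0.    ,  1.    ]])}
side {'intrinsics': array([[532.3028,   0.    , 306.6095],
       [  0.    , 532.3028, 242.1972],
       [  0.    ,   0.    ,   1.    ]]), 'cam_to_world': array([[-0.8338,  0.3803, -0.4002,  0.0813],
       [-0.552 , -0.5662,  0.6121,  0.7544],
       [ 0.0062,  0.7313,  0.682 ,  0.8383],
       [ 0.    ,  0.    ,  0.    ,  1.    ]])}
wrist {'intrinsics': array([[429.4113,   0.    , 319.1635],
       [  0.    , 429.4113, 238.1839],
       [  0.    ,   0.    ,   1.    ]]), 'tool_from_camera': array([[-0.0013,  0.9556,  0.2946,  0.0749],
       [ 1.    ,  0.0013, -0.    , -0.0001],
       [-0.0004,  0.2946, -0.9556, -0.141 ],
       [ 0.    ,  0.    ,  0.    ,  1.    ]])}
```

View pics/scene0.png

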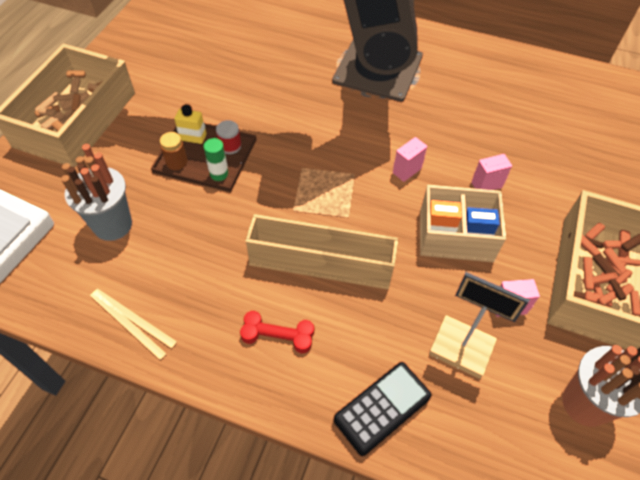

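View pics/side0.png

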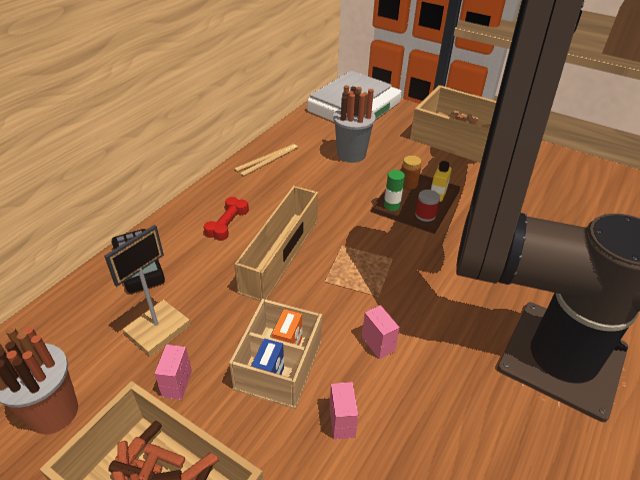

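The scene view has the bin at (320,250), the rack at (462,222) with orange at (446,213) and blue at (483,219). The tray is at (205,155) with the green tube (215,160), yellow bottle (190,125), jar (173,152) and can (229,137). The side view shows the bin at (278,240), orange at (288,326), the tube at (395,190) and the bottle at (441,182).

```bash
cat > h.py <<'E'
import cv2,numpy as np
from plant import ctrl
from scipy.spatial.transform import Rotation as R
np.set_printoptions(precision=4,suppress=True)
def cam(n,s=None):
    m=ctrl.camera_model(n)
    if n!="wrist": return m["intrinsics"],np.array(m["cam_to_world"])
    T=np.eye(4);T[:3,:3]=R.from_quat(s["tcp_rot"]).as_matrix();T[:3,3]=s["eef_pos"]
    return m["intrinsics"],T@m["tool_from_camera"]
def shot(n,name):
    s=ctrl.get_state();im=cv2.cvtColor(ctrl.read_camera(n),cv2.COLOR_RGB2BGR)
    cv2.imwrite(f"pics/{name}.png",im);K,T=cam(n,s);np.savez(f"pics/{name}.npz",K=K,T=T);return im,(K,T)
def ray(c,uv):
    K,T=c;d=np.linalg.inv(K)@[uv[0],uv[1],1.];d=T[:3,:3]@(d*[1,-1,-1]);return T[:3,3],d/np.linalg.norm(d)
def plane(c,uv,z):
    o,d=ray(c,uv);return o+d*(z-o[2])/d[2]
def proj(c,p):
    K,T=c;q=T[:3,:3].T@(np.asarray(p,float)-T[:3,3]);q=K@(q*[1,-1,-1]);return q[:2]/q[2]
def tri(obs):
    A=0;b=0
    for c,uv in obs:
        o,d=ray(c,uv);P=np.eye(3)-np.outer(d,d);A=A+P;b=b+P@o
    return np.linalg.solve(A,b)
def mask(im,lo,hi):
    return cv2.inRange(cv2.cvtColor(im,cv2.COLOR_BGR2HSV),np.array(lo),np.array(hi))
def blobs(m,amin=60):
    n,_,st,ce=cv2.connectedComponentsWithStats(m);return [(ce[i].round(1),st[i]) for i in range(1,n) if st[i,4]>amin]
E
python3 - <<'E'
from h import *
a,b=cam("scene"),cam("side")
pts={"bin_cL":((250,218),(301,188)),"bin_cRrobot":((397,238),(272,253)),
"orange_top":((446,209),(288,323)),"blue":((483,215),(268,353)),"tube_top":((214,146),(395,176)),"cap_top":((186,108),(443,166)),"jar":((172,141),(412,161)),"can":((228,130),(428,200)),
"mat":((325,192),(360,270)),"bucket":((95,185),(354,110)),"sign":((463,347),(156,327))}
for k,(u,v) in pts.items():
    print(k,tri([(a,u),(b,v)]),plane(a,u,0.09)[:2],plane(b,v,0.09)[:2])
E
```

```text
bin_cL [ 0.6219 -0.0616  0.1044] [ 0.6055 -0.077 ] [ 0.6326 -0.0632]
bin_cRrobot [0.5498 0.1875 0.1134] [0.5469 0.2012] [0.5607 0.1484]
orange_top [0.4372 0.271  0.0794] [0.4465 0.272 ] [0.4318 0.2763]
blue [0.4273 0.3433 0.0817] [0.4344 0.343 ] [0.4233 0.3472]
tube_top [ 0.4698 -0.2207  0.0964] [ 0.4638 -0.2253] [ 0.4732 -0.2274]
cap_top [ 0.3922 -0.3276  0.0951] [ 0.3851 -0.3339] [ 0.3945 -0.3303]
jar [ 0.4732 -0.3237  0.0773] [ 0.4835 -0.3144] [ 0.4666 -0.3074]
can [ 0.3836 -0.2351  0.0539] [ 0.4113 -0.2181] [ 0.37   -0.1864]
mat [0.427  0.0127 0.0003] [0.4934 0.0359] [0.3898 0.0911]
bucket [ 0.67  -0.366  0.138] [ 0.6443 -0.3991] [ 0.7106 -0.446 ]
sign [0.6778 0.3757 0.009 ] [0.7171 0.3664] [0.6194 0.4125]
```

View pics/wrist0.png

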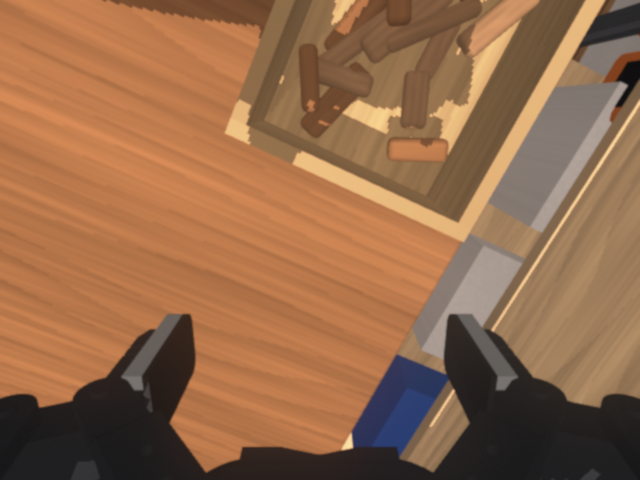

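The wrist view shows only the side crate, so I'll move the wrist over the tray.

Call:
move_arm([
  {"x": 0.05, "y": -0.045, "z": -0.05},
  {"x": 0.1, "y": -0.09, "z": -0.1},
  {"x": 0.14, "y": -0.13, "z": -0.1},
  {"x": 0.17, "y": -0.16, "z": -0.1},
  {"x": 0.2, "y": -0.19, "z": -0.1},
])

```text
validation failed for argument at $.pl...
```

Call:
move_arm([
  {"x": 0.066, "y": -0.055, "z": 0},
  {"x": 0.066, "y": -0.055, "z": 0},
  {"x": 0.066, "y": -0.055, "z": 0},
  {"x": 0.066, "y": -0.055, "z": 0},
])

```text
validation failed for argument at $.pl...
```

```bash
python3 - <<'E'
from h import *
shot("wrist","w1");s=ctrl.get_state();print(s["time"],s["eef_pos"],s["tcp_rot"],s["qpos"])
E
```

```text
0.2 [ 0.2806 -0.6135  0.2304] [ 0.9771  0.2127 -0.     -0.0008] [-1.292   0.2869  1.5776  0.      1.2787 -0.15  ]
```

View pics/w1.png

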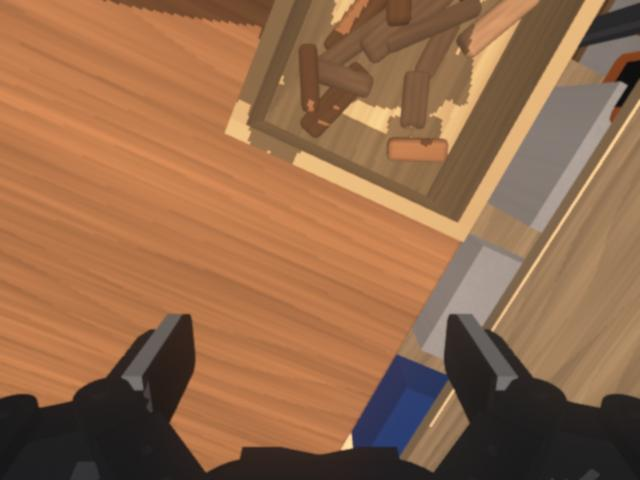

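Both moves were refused, so the view hasn't changed. Every row probably needs all five numbers.

Call:
move_arm([
  {"x": 0.05, "y": -0.045, "z": -0.05, "yaw": 0, "fingers": 0},
  {"x": 0.1, "y": -0.09, "z": -0.1, "yaw": 0, "fingers": 0},
  {"x": 0.14, "y": -0.13, "z": -0.1, "yaw": 0, "fingers": 0},
  {"x": 0.17, "y": -0.16, "z": -0.1, "yaw": 0, "fingers": 0},
  {"x": 0.2, "y": -0.19, "z": -0.1, "yaw": 0, "fingers": 0},
])

```text
time: 0.7
eef_pos: [0.3662, -0.4034, 0.3265]
tcp_rot: [0.977, 0.212, 0.0, 0.001]
contact_force: [0.5, 0.3, -0.6]
opening: 1.002
finger_force: 0.0
```

Call:
move_arm([
  {"x": 0.066, "y": -0.055, "z": 0, "yaw": 0, "fingers": 0},
  {"x": 0.066, "y": -0.055, "z": 0, "yaw": 0, "fingers": 0},
  {"x": 0.066, "y": -0.055, "z": 0, "yaw": 0, "fingers": 0},
  {"x": 0.066, "y": -0.055, "z": 0, "yaw": 0, "fingers": 0},
  {"x": 0.066, "y": -0.055, "z": 0, "yaw": 0, "fingers": 0},
])

```text
time: 1.2
eef_pos: [0.4024, -0.3282, 0.3248]
tcp_rot: [0.977, 0.212, -0.0, 0.0]
contact_force: [0.5, 0.2, -0.9]
opening: 1.0
finger_force: 0.0
```

```bash
python3 - <<'E'
from h import *
shot("wrist","w1");s=ctrl.get_state();print(s["time"],s["eef_pos"],s["tcp_rot"],s["qpos"])
E
```

```text
1.25 [ 0.4023 -0.3284  0.3247] [ 0.9773  0.212  -0.0003 -0.0001] [-0.88   -0.121   1.8419 -0.0004  1.421   0.2635]
```

View pics/w1.png

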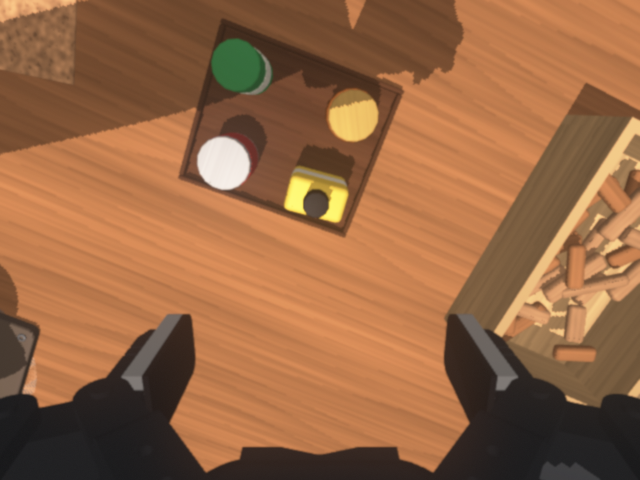

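The wrist now sees the tray: green lid (238,66), jar lid (353,115), can (224,162) and the yellow bottle (316,195) with its black cap at (316,204). Next I'll measure from this and move on to the bin and rack.

```bash
python3 - <<'E'
from h import *
im=cv2.imread("pics/w1.png");z=np.load("pics/w1.npz");c=(z["K"],z["T"])
roi=np.zeros(im.shape[:2],np.uint8);roi[15:245,175:405]=255
def big(m): return max(cv2.findContours(m,0,1)[0],key=cv2.contourArea)
g=big(mask(im,(55,120,40),(85,255,255))&roi);(gx,gy),gr=cv2.minEnclosingCircle(g)
print("green lid px",gx,gy,gr,plane(c,(gx,gy),.1),"rad",np.linalg.norm(plane(c,(gx+gr,gy),.1)-plane(c,(gx,gy),.1)))
y=big(mask(im,(24,140,120),(32,255,255))&roi);w=np.array([plane(c,p[0],.079)[:2] for p in y],np.float32)*1000
print("yellow",cv2.minAreaRect(w),cv2.boundingRect(y))
k=mask(im,(0,0,0),(180,255,50))&roi;k[:170]=0;k[:,:295]=0;k[:,335:]=0;k[225:]=0
k=big(k);cc=cv2.minEnclosingCircle(k);print("cap",cc,plane(c,cc[0],.101))
# tray outline by its corners (rim z=.016)
t=[plane(c,p,.016)[:2] for p in((222,20),(401,92),(345,236),(181,178))];print("tray",np.array(t),np.mean(t,0))
# heights: lid/cap across scene+wrist
a=cam("scene");b=cam("side")
for n,cm in(("scene0",a),("side0",b)):
    i2=cv2.imread(f"pics/{n}.png")
    for nm,lo,hi in(("green",(55,120,40),(85,255,255)),("yellow",(24,140,120),(32,255,255)),("orange",(5,200,200),(16,255,255)),("blue",(105,150,60),(125,255,255))):
        print(n,nm,[(q[0],q[1]) for q in blobs(mask(i2,lo,hi),40)][:5])
E
```

```text
green lid px 235.6690216064453 64.88027954101562 25.518056869506836 [ 0.4713 -0.2241  0.1   ] rad 0.020227475021606257
yellow ((391.36553955078125, -311.5823669433594), (30.04471778869629, 18.72307014465332), 10.310940742492676) (285, 178, 26, 35)Traceback (most recent call last):
  File "<stdin>", line 10, in <module>
  File "<stdin>", line 4, in big
ValueError: max() iterable argument is empty
```

Call:
move_arm([
  {"x": 0.13, "y": -0.145, "z": 0, "yaw": 0.23, "fingers": 0},
  {"x": 0.13, "y": -0.145, "z": 0, "yaw": 0.23, "fingers": 0},
  {"x": 0.13, "y": -0.145, "z": 0, "yaw": 0.23, "fingers": 0},
  {"x": 0.13, "y": -0.145, "z": 0, "yaw": 0.23, "fingers": 0},
  {"x": 0.13, "y": -0.145, "z": 0, "yaw": 0.23, "fingers": 0},
])

```text
time: 1.75
eef_pos: [0.4616, -0.1381, 0.3251]
tcp_rot: [0.995, 0.102, 0.0, -0.001]
contact_force: [0.1, -0.5, 0.4]
opening: 0.999
finger_force: 0.0
```

```bash
python3 - <<'E'
from h import *
im=cv2.imread("pics/w1.png");z=np.load("pics/w1.npz");c=(z["K"],z["T"])
roi=np.zeros(im.shape[:2],np.uint8);roi[15:245,175:405]=255
m=mask(im,(22,110,90),(34,255,255))&roi;m[:160]=0;m[:,:275]=0
w=np.array([plane(c,p[0],.079)[:2] for p in cv2.findNonZero(m)],np.float32)*1000
print("yellow",cv2.minAreaRect(w),cv2.boundingRect(m))
k=mask(im,(0,0,0),(180,255,75))&roi;k[:185]=0;k[:,:298]=0;k[:,332:]=0;k[222:]=0
k=max(cv2.findContours(k,0,1)[0],key=cv2.contourArea);cc=cv2.minEnclosingCircle(k);print("cap",cc,plane(c,cc[0],.101))
t=np.array([plane(c,p,.016)[:2] for p in((222,20),(401,92),(345,236),(181,178))]);print("tray",t,np.mean(t,0),np.linalg.norm(t[1]-t[0]),np.linalg.norm(t[2]-t[1]))
a=cam("scene");b=cam("side")
for n in("scene0","side0"):
    i2=cv2.imread(f"pics/{n}.png")
    for nm,lo,hi in(("green",(55,120,40),(85,255,255)),("yellow",(22,140,100),(34,255,255)),("orange",(5,200,180),(16,255,255)),("blue",(105,150,60),(125,255,255))):
        print(n,nm,sorted([(q[1][4],*q[0],*q[1][:4]) for q in blobs(mask(i2,lo,hi),40)])[-2:])
s=ctrl.get_state();print(s["time"],s["eef_pos"],s["tcp_rot"])
E
```

```text
yellow ((396.01116943359375, -327.8388977050781), (34.88264083862305, 53.31252670288086), 9.324594497680664) (285, 176, 62, 46)
cap ((316.5, 197.0), 9.708344459533691) [ 0.401  -0.3263  0.101 ]
tray [[ 0.5031 -0.1813]
 [ 0.5159 -0.3658]
 [ 0.3581 -0.3794]
 [ 0.3444 -0.1951]] [ 0.4304 -0.2804] 0.18491036701386324 0.15837577660897026
scene0 green [(np.int32(70), np.float64(219.0), np.float64(177.0), np.int32(211), np.int32(172), np.int32(16), np.int32(9)), (np.int32(390), np.float64(213.6), np.float64(149.7), np.int32(203), np.int32(138), np.int32(21), np.int32(25))]
scene0 yellow [(np.int32(129), np.float64(192.4), np.float64(137.9), np.int32(179), np.int32(132), np.int32(26), np.int32(11)), (np.int32(353), np.float64(188.8), np.float64(120.2), np.int32(175), np.int32(110), np.int32(27), np.int32(19))]
scene0 orange [(np.int32(177), np.float64(444.2), np.float64(220.5), np.int32(432), np.int32(216), np.int32(27), np.int32(10))]
scene0 blue [(np.int32(447), np.float64(481.8), np.float64(222.6), np.int32(468), np.int32(209), np.int32(31), np.int32(24))]
side0 green [(np.int32(85), np.float64(391.8), np.float64(206.0), np.int32(384), np.int32(202), np.int32(17), np.int32(9)), (np.int32(298), np.float64(395.3), np.float64(180.3), np.int32(387), np.int32(170), np.int32(18), np.int32(21))]
side0 yellow [(np.int32(231), np.float64(441.2), np.float64(177.7), np.int32(432), np.int32(168), np.int32(19), np.int32(19))]
side0 orange [(np.int32(280), np.float64(286.6), np.float64(323.8), np.int32(273), np.int32(310), np.int32(29), np.int32(29))]
side0 blue [(np.int32(390), np.float64(267.0), np.float64(355.3), np.int32(252), np.int32(339), np.int32(31), np.int32(33))]
1.75 [ 0.4616 -0.1381  0.3251] [ 0.9948  0.1017  0.0003 -0.0008]
```

Call:
move_arm([
  {"x": 0.11, "y": -0.2, "z": 0, "yaw": 0, "fingers": 0},
  {"x": 0.11, "y": -0.2, "z": 0, "yaw": 0, "fingers": 0},
  {"x": 0.11, "y": -0.2, "z": 0, "yaw": 0, "fingers": 0},
  {"x": 0.11, "y": -0.2, "z": 0, "yaw": 0, "fingers": 0},
  {"x": 0.11, "y": -0.2, "z": 0, "yaw": 0, "fingers": 0},
])

```text
time: 2.25
eef_pos: [0.5301, 0.0775, 0.3247]
tcp_rot: [0.995, 0.099, -0.0, -0.0]
contact_force: [0.4, -0.1, -0.2]
opening: 1.004
finger_force: 0.0
```

```bash
python3 - <<'E'
from h import *
shot("wrist","w2");s=ctrl.get_state();print(s["time"],s["eef_pos"],s["tcp_rot"])
E
```

```text
2.3 [0.5306 0.0798 0.3245] [ 0.995   0.1002  0.0002 -0.0014]
```

Call:
move_arm([
  {"x": 0.0, "y": -0.14, "z": 0, "yaw": 0, "fingers": 0},
  {"x": 0.0, "y": -0.14, "z": 0, "yaw": 0, "fingers": 0},
  {"x": 0.0, "y": -0.14, "z": 0, "yaw": 0, "fingers": 0},
  {"x": 0.0, "y": -0.14, "z": 0, "yaw": 0, "fingers": 0},
  {"x": 0.0, "y": -0.14, "z": 0, "yaw": 0, "fingers": 0},
])

```text
time: 2.8
eef_pos: [0.5021, 0.2127, 0.3246]
tcp_rot: [0.995, 0.099, -0.0, 0.0]
contact_force: [0.5, 0.5, 0.2]
opening: 1.0
finger_force: 0.0
```

```bash
python3 - <<'E'
from h import *
shot("wrist","w3");s=ctrl.get_state();print(s["time"],s["eef_pos"],s["tcp_rot"])
a=cv2.imread("pics/w2.png");b=cv2.imread("pics/w3.png")
cv2.imwrite("pics/m.png",np.vstack([a[:300],b[:300]]))
E
```

```text
2.85 [0.5022 0.2121 0.3246] [ 0.9951  0.0985 -0.0003  0.0005]
```

View pics/m.png

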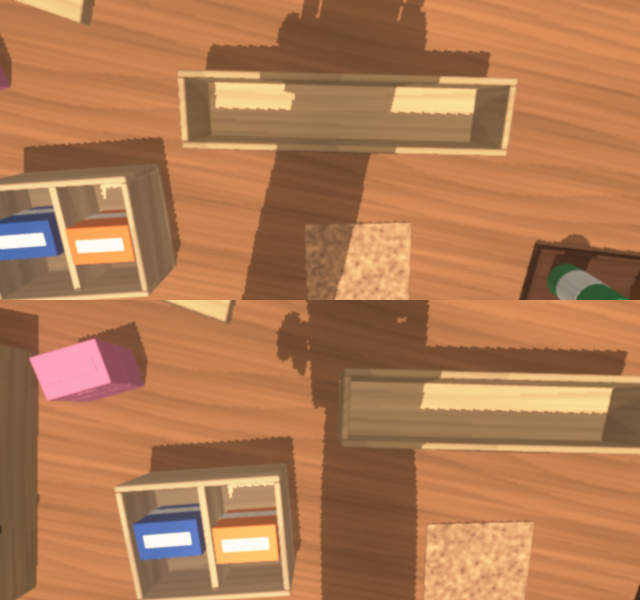

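The upper picture (w2) has the bin rim corners at (179,72), (517,80), (508,155) and (183,148), the orange top at about (100,243) and the empty mat at (358,260). The lower one (w3, with 300 rows subtracted) has the orange top at (246,243) and the rack rim corners at (116,188) and (139,298).

```bash
cat >> h.py <<'E'
def load(n):
    z=np.load(f"pics/{n}.npz");return cv2.imread(f"pics/{n}.png"),(z["K"],z["T"])
E
python3 - <<'E'
from h import *
cents={}
for n,x0,x1 in(("w2",60,140),("w3",205,290)):
    im,c=load(n)
    m=mask(im,(8,120,190),(20,255,255));m[:,:x0]=0;m[:,x1:]=0;m[:200]=0;m[280:]=0
    m=cv2.morphologyEx(m,cv2.MORPH_OPEN,np.ones((3,3)))
    ct=max(cv2.findContours(m,0,1)[0],key=cv2.contourArea);r=cv2.minAreaRect(ct);cents[n]=(c,cv2.boxPoints(r).mean(0))
    w=np.array([plane(c,p[0],.081)[:2] for p in ct],np.float32)*1000
    print(n,"px",r,"orange",cv2.minAreaRect(w))
    wm=mask(im,(0,0,200),(180,60,255));wm[:,:x0]=0;wm[:,x1:]=0;wm[:225]=0;wm[262:]=0
    ct=max(cv2.findContours(wm,0,1)[0],key=cv2.contourArea);mm=cv2.moments(ct);u=(mm["m10"]/mm["m00"],mm["m01"]/mm["m00"]);cents[n+"l"]=(c,u)
    print(" label",u,plane(c,u,.081),cv2.minAreaRect(np.array([plane(c,p[0],.081)[:2] for p in ct],np.float32)*1000))
print("tri label",tri([cents["w2l"],cents["w3l"]]),"tri orange",tri([cents["w2"],cents["w3"]]))
_,c2=load("w2");_,c3=load("w3")
b=[plane(c2,p,.09)[:2] for p in((179,72),(517,80),(508,155),(183,148))];print("bin",np.array(b),np.mean(b,0),[np.linalg.norm(b[i]-b[i-1]) for i in range(4)])
print("yaw",np.degrees(np.arctan2(*( (b[0]-b[1]+b[3]-b[2])*[-1,1]))))
print("bin corner tri",tri([(c2,(179,72)),(c3,(344,70))]),tri([(c2,(183,148)),(c3,(341,144))]))
r=[plane(c3,p,.085)[:2] for p in((116,188),(278,178),(290,294),(139,299))];print("rack",np.array(r),[np.linalg.norm(r[i]-r[i-1]) for i in range(4)])
m=[plane(c2,p,.003)[:2] for p in((305,226),(410,223),(411,299),(304,299))];print("mat",np.array(m))
E
```

```text
w2 px ((100.13619995117188, 244.67901611328125), (37.80124282836914, 68.42898559570312), 86.42366790771484) orange ((440.3492736816406, 269.3808288574219), (37.01995086669922, 61.067134857177734), 14.898941040039062)
 label (99.43093385214007, 245.05739299610894) [0.4399 0.2705 0.081 ] ((439.8778381347656, 270.6307678222656), (12.094661712646484, 43.833290100097656), 14.84189224243164)
w3 px ((244.55491638183594, 243.90577697753906), (37.627925872802734, 65.78837585449219), 86.53176879882812) orange ((439.6954040527344, 271.2117004394531), (37.07422637939453, 60.90084457397461), 14.874131202697754)
 label (245.10633556192295, 244.20216491563195) [0.4397 0.271  0.081 ] ((439.6189270019531, 271.0528869628906), (12.292276382446289, 43.960121154785156), 14.904753684997559)
tri label [0.4393 0.2712 0.0797] tri orange [0.4383 0.2721 0.0762]
bin [[ 0.6069  0.2098]
 [ 0.6553 -0.0633]
 [ 0.5957 -0.0758]
 [ 0.5465  0.2002]] [0.6011 0.0677] [np.float64(0.06113976203862465), np.float64(0.277353540922297), np.float64(0.06089031033956638), np.float64(0.28027849274139754)]
yaw 10.077410144000297
bin corner tri [0.6072 0.2123 0.0821] [0.5468 0.2019 0.0846]
rack [[0.4708 0.3915]
 [0.5081 0.2509]
 [0.3995 0.2206]
 [0.3656 0.3632]] [np.float64(0.10892993886147721), np.float64(0.14544650537381532), np.float64(0.11275959417003938), np.float64(0.1465624398038434)]
mat [[ 0.4745  0.0825]
 [ 0.5009 -0.0317]
 [ 0.4113 -0.0567]
 [ 0.3865  0.067 ]]
```

Call:
move_arm([
  {"x": -0.05, "y": -0.07, "z": 0.1, "yaw": -0.74, "fingers": 0.27},
  {"x": -0.05, "y": -0.07, "z": 0.1, "yaw": -0.74, "fingers": 0.27},
  {"x": -0.05, "y": -0.07, "z": 0.1, "yaw": -0.74, "fingers": 0.27},
  {"x": -0.05, "y": -0.07, "z": 0.1, "yaw": -0.74, "fingers": 0.27},
  {"x": -0.05, "y": -0.07, "z": 0.1, "yaw": -0.74, "fingers": 0.27},
])

```text
time: 3.35
eef_pos: [0.4385, 0.2706, 0.2234]
tcp_rot: [0.891, 0.454, -0.001, 0.0]
contact_force: [0.6, 0.6, 1.0]
opening: 0.729
finger_force: 0.0
```

Call:
move_arm([
  {"x": 0, "y": 0, "z": 0, "yaw": -0.74, "fingers": 0.27},
  {"x": 0, "y": 0, "z": 0, "yaw": -0.74, "fingers": 0.27},
  {"x": 0, "y": 0, "z": 0, "yaw": -0.74, "fingers": 0.27},
  {"x": 0, "y": 0, "z": 0, "yaw": -0.74, "fingers": 0.27},
  {"x": 0, "y": 0, "z": 0, "yaw": -0.74, "fingers": 0.27},
])

```text
time: 3.85
eef_pos: [0.4399, 0.2702, 0.225]
tcp_rot: [0.667, 0.745, -0.0, 0.0]
contact_force: [1.1, -0.0, 0.7]
opening: 0.731
finger_force: 0.0
```

Call:
move_arm([
  {"x": 0, "y": 0, "z": 0, "yaw": -0.15, "fingers": 0.27},
  {"x": 0, "y": 0, "z": 0, "yaw": -0.15, "fingers": 0.27},
  {"x": 0, "y": 0, "z": 0, "yaw": -0.15, "fingers": 0.27},
])

```text
time: 4.15
eef_pos: [0.4394, 0.271, 0.2249]
tcp_rot: [0.612, 0.79, -0.0, 0.0]
contact_force: [-0.2, -0.6, -0.5]
opening: 0.728
finger_force: 0.0
```

```bash
cat >> h.py <<'E'
def psi(s):
    q=s["tcp_rot"];return 2*np.arctan2(q[1],q[0])
def go(x,y,z,deg,s=None):
    "shift along tool axes from the measured pose to a world target, tool down"
    s=s or ctrl.get_state();p=psi(s);d=np.array([x,y,z])-s["eef_pos"]
    yaw=-(np.radians(deg)-p);yaw=(yaw+np.pi)%(2*np.pi)-np.pi
    print("go x %.4f y %.4f z %.4f yaw %.3f"%(d[0]*np.cos(p)+d[1]*np.sin(p),d[0]*np.sin(p)-d[1]*np.cos(p),-d[2],yaw),"| t %.2f at"%s["time"],s["eef_pos"],"psi %.2f"%np.degrees(p),"open %.3f"%s["opening"],"F",s["contact_force"],s["finger_force"])
E
python3 -c "
from h import *
go(.4397,.271,.036,104.9);print(ctrl.get_state()['qpos'])"
```

```text
go x -0.0001 y 0.0003 z 0.1889 yaw -0.008 | t 4.15 at [0.4394 0.271  0.2249] psi 104.46 open 0.728 F [-0.2256 -0.571  -0.4778] 0.0
[ 0.3561 -0.0618  1.9686 -0.0003  1.2349  0.1038]
```

Call:
move_arm([
  {"x": 0, "y": 0, "z": 0.05, "yaw": 0, "fingers": 0.27},
  {"x": 0, "y": 0, "z": 0.1, "yaw": 0, "fingers": 0.27},
  {"x": 0, "y": 0, "z": 0.14, "yaw": 0, "fingers": 0.27},
  {"x": 0, "y": 0, "z": 0.17, "yaw": 0, "fingers": 0.27},
  {"x": 0, "y": 0, "z": 0.189, "yaw": 0, "fingers": 0.27},
])

```text
time: 4.65
eef_pos: [0.4393, 0.2717, 0.0381]
tcp_rot: [0.612, 0.791, -0.002, -0.001]
contact_force: [-4.0, -4.1, 65.4]
opening: 0.733
finger_force: 26.8
```

Call:
move_arm([
  {"x": 0, "y": 0, "z": 0, "yaw": 0, "fingers": 0.27},
  {"x": 0, "y": 0, "z": 0, "yaw": 0, "fingers": 0.75},
  {"x": 0, "y": 0, "z": 0, "yaw": 0, "fingers": 0.75},
  {"x": 0, "y": 0, "z": 0, "yaw": 0, "fingers": 0.75},
  {"x": 0, "y": 0, "z": 0, "yaw": 0, "fingers": 0.75},
], force=35)

```text
time: 5.15
eef_pos: [0.4401, 0.2723, 0.0374]
tcp_rot: [0.611, 0.791, 0.001, 0.001]
contact_force: [0.1, -0.8, 5.9]
opening: 0.415
finger_force: 36.5
```

The carton is gripped at 35 mm, but the force spiked while going down. I'll lift slightly and look.

```bash
python3 - <<'E'
from h import *
go(.4397,.271,.2,104.9)
a,_=shot("scene","s4");b,_=shot("side","d4");w,_=shot("wrist","w4")
cv2.imwrite("pics/m4.png",np.hstack([cv2.resize(a[130:330,360:560],(400,400)),cv2.resize(b[230:430,190:390],(400,400))]))
E
```

```text
go x -0.0011 y -0.0007 z -0.1626 yaw -0.005 | t 5.15 at [0.4401 0.2723 0.0374] psi 104.61 open 0.415 F [ 0.0595 -0.7677  5.8598] 36.489983797073364
```

View pics/m4.png

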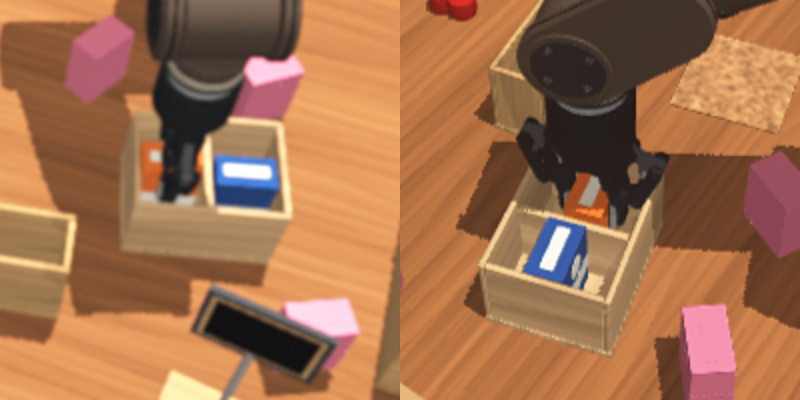

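The scene crop shows the fingers straddling the orange carton with the blue one untouched. The side crop shows the finger knuckles close to the rack rim, which probably caused the spike. Lifting straight up.

Call:
move_arm([
  {"x": 0, "y": 0, "z": -0.01, "yaw": 0, "fingers": 0.75},
  {"x": 0, "y": 0, "z": -0.03, "yaw": 0, "fingers": 0.75},
  {"x": 0, "y": 0, "z": -0.07, "yaw": 0, "fingers": 0.75},
  {"x": 0, "y": 0, "z": -0.11, "yaw": 0, "fingers": 0.75},
  {"x": 0, "y": 0, "z": -0.13, "yaw": 0, "fingers": 0.75},
])

```text
time: 5.8
eef_pos: [0.4397, 0.2725, 0.1695]
tcp_rot: [0.611, 0.792, 0.002, 0.001]
contact_force: [1.1, -0.0, -0.9]
opening: 0.423
finger_force: 36.9
```

```bash
python3 -c "
from h import *
go(.455,.018,.15,104.9);"
```

```text
go x -0.2501 y -0.0498 z 0.0195 yaw -0.004 | t 5.80 at [0.4397 0.2725 0.1695] psi 104.69 open 0.423 F [ 1.1193 -0.0279 -0.8831] 36.92604839801788
```

Call:
move_arm([
  {"x": -0.05, "y": -0.01, "z": 0, "yaw": 0, "fingers": 0.75},
  {"x": -0.1, "y": -0.02, "z": 0, "yaw": 0, "fingers": 0.75},
  {"x": -0.15, "y": -0.03, "z": 0, "yaw": 0, "fingers": 0.75},
  {"x": -0.2, "y": -0.04, "z": 0, "yaw": 0, "fingers": 0.75},
  {"x": -0.235, "y": -0.047, "z": 0.01, "yaw": 0, "fingers": 0.75},
])

```text
time: 6.3
eef_pos: [0.4533, 0.0305, 0.157]
tcp_rot: [0.611, 0.791, 0.0, 0.001]
contact_force: [0.5, 0.2, -2.1]
opening: 0.415
finger_force: 36.9
```

Call:
move_arm([
  {"x": -0.015, "y": -0.003, "z": 0.03, "yaw": 0, "fingers": 0.75},
  {"x": -0.015, "y": -0.003, "z": 0.06, "yaw": 0, "fingers": 0.75},
  {"x": -0.015, "y": -0.003, "z": 0.09, "yaw": 0, "fingers": 0.75},
  {"x": -0.015, "y": -0.003, "z": 0.11, "yaw": 0, "fingers": 0.75},
  {"x": -0.015, "y": -0.003, "z": 0.115, "yaw": 0, "fingers": 0.75},
])

```text
time: 6.8
eef_pos: [0.4509, 0.018, 0.038]
tcp_rot: [0.611, 0.792, -0.002, -0.003]
contact_force: [-0.4, -0.3, -2.2]
opening: 0.419
finger_force: 36.8
```

```bash
python3 -c "
from h import *
go(.455,.018,.0344,104.7);"
```

```text
go x -0.0011 y 0.0040 z 0.0036 yaw -0.000 | t 6.80 at [0.4509 0.018  0.038 ] psi 104.68 open 0.419 F [-0.3698 -0.3399 -2.1663] 36.805320382118225
```

Call:
move_arm([
  {"x": 0, "y": 0.003, "z": 0.0, "yaw": 0, "fingers": 0.75},
  {"x": 0, "y": 0.003, "z": 0.002, "yaw": 0, "fingers": 0.75},
  {"x": 0, "y": 0.003, "z": 0.004, "yaw": 0, "fingers": 0.75},
  {"x": 0, "y": 0.003, "z": 0.006, "yaw": 0, "fingers": 0.75},
  {"x": 0, "y": 0.003, "z": 0.006, "yaw": 0, "fingers": 0.75},
])

```text
time: 7.3
eef_pos: [0.4571, 0.0187, 0.0353]
tcp_rot: [0.61, 0.792, 0.0, 0.0]
contact_force: [-0.1, -0.7, -1.6]
opening: 0.419
finger_force: 36.8
```

Call:
move_arm([
  {"x": 0, "y": 0, "z": 0.001, "yaw": 0, "fingers": 0.75},
  {"x": 0, "y": 0, "z": 0.002, "yaw": 0, "fingers": 0.75},
  {"x": 0, "y": 0, "z": 0.002, "yaw": 0, "fingers": 0.75},
])

```text
time: 7.6
eef_pos: [0.4573, 0.0186, 0.0344]
tcp_rot: [0.61, 0.792, -0.0, -0.0]
contact_force: [-3.8, 1.0, 7.4]
opening: 0.417
finger_force: 38.0
```

Call:
move_arm([
  {"x": 0, "y": 0, "z": 0, "yaw": 0, "fingers": 0.3},
  {"x": 0, "y": 0, "z": 0, "yaw": 0, "fingers": 0.2},
  {"x": 0, "y": 0, "z": 0, "yaw": 0, "fingers": 0.2},
  {"x": 0, "y": 0, "z": -0.03, "yaw": 0, "fingers": 0.2},
  {"x": 0, "y": 0, "z": -0.08, "yaw": 0, "fingers": 0.2},
])

```text
time: 8.1
eef_pos: [0.4537, 0.0191, 0.1102]
tcp_rot: [0.61, 0.792, -0.002, -0.004]
contact_force: [1.7, -0.2, 0.0]
opening: 0.798
finger_force: 0.0
```

Call:
move_arm([
  {"x": 0, "y": 0, "z": -0.05, "yaw": 0, "fingers": 0},
  {"x": 0, "y": 0, "z": -0.1, "yaw": 0.14, "fingers": 0},
  {"x": 0, "y": 0, "z": -0.1, "yaw": 0.28, "fingers": 0},
  {"x": 0, "y": 0, "z": -0.1, "yaw": 0.42, "fingers": 0},
  {"x": 0, "y": 0, "z": -0.1, "yaw": 0.56, "fingers": 0},
])

```text
time: 8.6
eef_pos: [0.4571, 0.0186, 0.2136]
tcp_rot: [0.807, 0.59, 0.0, 0.001]
contact_force: [0.8, 0.7, -0.1]
opening: 1.001
finger_force: 0.0
```

Call:
move_arm([
  {"x": 0, "y": 0, "z": 0, "yaw": 0.14, "fingers": 0},
  {"x": 0, "y": 0, "z": 0, "yaw": 0.29, "fingers": 0},
  {"x": 0, "y": 0, "z": 0, "yaw": 0.43, "fingers": 0},
  {"x": 0, "y": 0, "z": 0, "yaw": 0.58, "fingers": 0},
  {"x": 0, "y": 0, "z": 0, "yaw": 0.72, "fingers": 0},
])

```text
time: 9.1
eef_pos: [0.4568, 0.0186, 0.2128]
tcp_rot: [0.963, 0.268, -0.0, -0.0]
contact_force: [-1.2, -0.4, -0.7]
opening: 1.002
finger_force: 0.0
```

Call:
move_arm([
  {"x": 0, "y": 0, "z": 0, "yaw": 0.15, "fingers": 0},
  {"x": 0, "y": 0, "z": 0, "yaw": 0.29, "fingers": 0},
  {"x": 0, "y": 0, "z": 0, "yaw": 0.29, "fingers": 0},
  {"x": 0, "y": 0, "z": 0, "yaw": 0.29, "fingers": 0},
])

```text
time: 9.5
eef_pos: [0.4568, 0.0186, 0.2128]
tcp_rot: [0.991, 0.13, -0.0, -0.0]
contact_force: [0.3, -0.4, 0.7]
opening: 0.999
finger_force: 0.0
```

```bash
python3 - <<'E'
from h import *
go(.457,.0186,.047,14.7)
im,c=shot("wrist","w5")
m=mask(im,(8,120,150),(20,255,255));m[:,:230]=0;m[:,410:]=0;print(c[1][:3,3],proj(c,(.457,.0186,.078)))
for p in blobs(mask(im,(0,0,200),(180,60,255)),200): print(p, plane(c,p[0],.078))
cs=[x for x in cv2.findContours(m,0,1)[0] if cv2.contourArea(x)>800]
for ct in cs: print(cv2.boundingRect(ct),cv2.minAreaRect(np.array([plane(c,p[0],.078)[:2] for p in ct],np.float32)*1000))
E
```

```text
go x 0.0002 y 0.0001 z 0.1658 yaw 0.005 | t 9.50 at [0.4568 0.0186 0.2128] psi 14.99 open 0.999 F [ 0.3117 -0.4073  0.727 ] 0.0
[0.5292 0.038  0.3538] [319.2792 223.3265]
(array([607.4, 378.8]), array([ 578,  356,   62,   50, 2118], dtype=int32)) [ 0.3961 -0.2206  0.078 ]
(230, 117, 180, 345) ((395.46759033203125, 0.9714508056640625), (264.90716552734375, 143.19287109375), 14.50472354888916)
(230, 33, 47, 134) ((519.8452758789062, 77.96690368652344), (77.94905853271484, 27.032285690307617), 11.419039726257324)
(230, 0, 180, 27) ((578.7868041992188, 50.74269104003906), (13.553234100341797, 104.0573959350586), 14.923800468444824)
```

```bash
python3 - <<'E'
from h import *
im,c=load("w5");h=cv2.cvtColor(im,cv2.COLOR_BGR2HSV)
print(h[223,280:360:10],h[190:260:10,319])
m=mask(im,(0,0,110),(180,80,255));m[:160]=0;m[290:]=0;m[:,:220]=0;m[:,420:]=0
for ct in cv2.findContours(m,0,1)[0]:
    if cv2.contourArea(ct)>100: print(cv2.boundingRect(ct),cv2.minAreaRect(np.array([plane(c,p[0],.078)[:2] for p in ct],np.float32)*1000))
E
```

```text
[[ 10 189 188]
 [ 17  42 194]
 [ 17  41 198]
 [ 16  43 197]
 [ 17  45 194]
 [ 17  45 193]
 [ 15  45 197]
 [ 15  46 200]] [[ 10 184 155]
 [ 10 187 190]
 [ 10 187 190]
 [ 16  43 196]
 [ 16  50 194]
 [ 10 186 191]
 [ 13 130 151]]
(288, 215, 66, 17) ((457.4119873046875, 17.804773330688477), (11.0142822265625, 43.25849914550781), 14.916254997253418)
(281, 182, 80, 5) ((482.6621398925781, 24.61196517944336), (2.6070408821105957, 51.16857147216797), 14.917792320251465)
```

Call:
move_arm([
  {"x": 0, "y": 0, "z": 0.05, "yaw": 0, "fingers": 0},
  {"x": 0, "y": 0, "z": 0.1, "yaw": 0, "fingers": 0},
  {"x": 0, "y": 0, "z": 0.14, "yaw": 0, "fingers": 0},
  {"x": 0, "y": 0, "z": 0.165, "yaw": 0, "fingers": 0},
  {"x": 0, "y": 0, "z": 0.175, "yaw": 0, "fingers": 0},
])

```text
time: 10.05
eef_pos: [0.4546, 0.019, 0.035]
tcp_rot: [0.992, 0.13, -0.003, -0.001]
contact_force: [-1.0, -0.0, 0.3]
opening: 0.996
finger_force: 0.0
```

Call:
move_arm([
  {"x": 0, "y": 0, "z": 0.002, "yaw": 0, "fingers": 0},
  {"x": 0, "y": 0, "z": 0.002, "yaw": 0, "fingers": 0.2},
  {"x": 0, "y": 0, "z": 0.002, "yaw": 0, "fingers": 0.5},
  {"x": 0, "y": 0, "z": 0.002, "yaw": 0, "fingers": 0.5},
  {"x": 0, "y": 0, "z": 0.002, "yaw": 0, "fingers": 0.5},
])

```text
time: 10.55
eef_pos: [0.4587, 0.0183, 0.0379]
tcp_rot: [0.992, 0.129, 0.002, 0.001]
contact_force: [0.2, -0.5, 6.5]
opening: 0.698
finger_force: 39.0
```

```bash
python3 - <<'E'
from h import *
B=np.array([.6011,.0677]);yw=np.radians(10.08)
t=B+.062*np.array([-np.sin(yw),np.cos(yw)]);print(t)
go(t[0],t[1],.17,10.08)
E
```

```text
[0.5902 0.1287]
go x 0.1554 y -0.0731 z -0.1321 yaw 0.083 | t 10.55 at [0.4587 0.0183 0.0379] psi 14.84 open 0.698 F [ 0.2032 -0.5143  6.4979] 38.976709842681885
```

Call:
move_arm([
  {"x": 0, "y": 0, "z": -0.02, "yaw": 0, "fingers": 0.5},
  {"x": 0, "y": 0, "z": -0.06, "yaw": 0, "fingers": 0.5},
  {"x": 0, "y": 0, "z": -0.1, "yaw": 0, "fingers": 0.5},
  {"x": 0, "y": 0, "z": -0.13, "yaw": 0, "fingers": 0.5},
  {"x": 0.035, "y": -0.016, "z": -0.135, "yaw": 0.02, "fingers": 0.5},
])

```text
time: 11.05
eef_pos: [0.4874, 0.0418, 0.1759]
tcp_rot: [0.993, 0.118, 0.004, 0.002]
contact_force: [0.4, -0.7, -1.5]
opening: 0.702
finger_force: 39.1
```

Call:
move_arm([
  {"x": 0.04, "y": -0.019, "z": 0, "yaw": 0.02, "fingers": 0.5},
  {"x": 0.08, "y": -0.038, "z": 0, "yaw": 0.05, "fingers": 0.5},
  {"x": 0.11, "y": -0.052, "z": 0, "yaw": 0.062, "fingers": 0.5},
  {"x": 0.12, "y": -0.057, "z": 0, "yaw": 0.062, "fingers": 0.5},
  {"x": 0.12, "y": -0.057, "z": 0, "yaw": 0.062, "fingers": 0.5},
])

```text
time: 11.55
eef_pos: [0.5897, 0.1276, 0.1701]
tcp_rot: [0.996, 0.089, -0.001, 0.0]
contact_force: [0.1, -0.1, -2.0]
opening: 0.701
finger_force: 39.0
```

```bash
python3 - <<'E'
from h import *
go(.5915,.129,.041,10.08)
im,c=shot("wrist","w6")
E
```

```text
go x 0.0021 y -0.0011 z 0.1291 yaw 0.003 | t 11.55 at [0.5897 0.1276 0.1701] psi 10.23 open 0.701 F [ 0.1235 -0.0829 -1.9508] 39.03563439846039
```

View pics/w6.png

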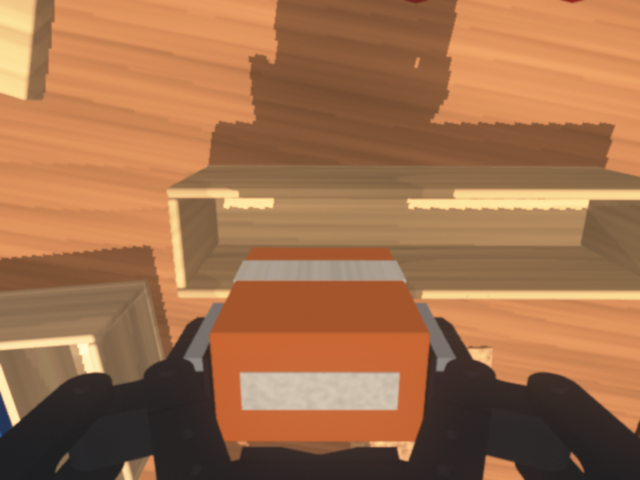

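The carton hangs straight with its front face at (320,310). The bin rim's left corners are at (169,190) and (180,297), with the far rim edge on row 190–198 and the near one on row 297. I'll use these to check the bin centre line.

```bash
python3 - <<'E'
from h import *
_,c=load("w6");yw=np.radians(10.08);ex=np.array([np.cos(yw),np.sin(yw)]);ey=np.array([-ex[1],ex[0]])
B=np.array([.6011,.0677])
for p in((169,190),(180,297),(500,192),(500,299),(639,191),(639,299)):
    d=plane(c,p,.09)[:2]-B;print(p,d@ex,d@ey)
s=ctrl.get_state();d=s["eef_pos"][:2]-B;print("tcp",d@ex,d@ey)
E
```

```text
(169, 190) 0.031969340377660714 0.13917732392762755
(180, 297) -0.02894297586643297 0.1392152904361647
(500, 192) 0.031142571037666062 -0.03329792695938499
(500, 299) -0.029949244007540062 -0.041005864786093395
(639, 191) 0.03176634080905332 -0.10567517081498873
(639, 299) -0.029850964301710692 -0.11936293729936723
tcp -0.0017086711577450214 0.06037070592444771
```

Call:
move_arm([
  {"x": 0.0035, "y": -0.001, "z": 0.01, "yaw": 0, "fingers": 0.5},
  {"x": 0.0035, "y": -0.001, "z": 0.04, "yaw": 0, "fingers": 0.5},
  {"x": 0.0035, "y": -0.001, "z": 0.07, "yaw": 0, "fingers": 0.5},
  {"x": 0.0035, "y": -0.001, "z": 0.095, "yaw": 0, "fingers": 0.5},
  {"x": 0.0035, "y": -0.001, "z": 0.11, "yaw": 0, "fingers": 0.5},
])

```text
time: 12.1
eef_pos: [0.5903, 0.1274, 0.0578]
tcp_rot: [0.996, 0.088, -0.003, -0.0]
contact_force: [0.2, -0.3, -2.8]
opening: 0.699
finger_force: 39.0
```

Call:
move_arm([
  {"x": 0, "y": 0, "z": 0.005, "yaw": 0, "fingers": 0.5},
  {"x": 0, "y": 0, "z": 0.009, "yaw": 0, "fingers": 0.5},
  {"x": 0, "y": 0, "z": 0.012, "yaw": 0, "fingers": 0.5},
  {"x": 0, "y": 0, "z": 0.014, "yaw": 0, "fingers": 0.5},
  {"x": 0, "y": 0, "z": 0.014, "yaw": 0, "fingers": 0.5},
])

```text
time: 12.6
eef_pos: [0.5935, 0.1284, 0.0477]
tcp_rot: [0.996, 0.088, 0.001, 0.0]
contact_force: [-0.1, -0.1, -1.3]
opening: 0.696
finger_force: 39.0
```

```bash
python3 - <<'E'
from h import *
go(.592,.129,.041,10.08)
E
```

```text
go x -0.0014 y -0.0008 z 0.0067 yaw 0.001 | t 12.60 at [0.5935 0.1284 0.0477] psi 10.13 open 0.696 F [-0.0821 -0.0572 -1.2907] 38.979182839393616
```

Call:
move_arm([
  {"x": -0.001, "y": 0, "z": 0.002, "yaw": 0, "fingers": 0.5},
  {"x": -0.001, "y": 0, "z": 0.004, "yaw": 0, "fingers": 0.5},
  {"x": -0.001, "y": 0, "z": 0.005, "yaw": 0, "fingers": 0.5},
  {"x": -0.001, "y": 0, "z": 0.005, "yaw": 0, "fingers": 0.5},
])

```text
time: 13.0
eef_pos: [0.5919, 0.1283, 0.0418]
tcp_rot: [0.996, 0.088, -0.0, -0.0]
contact_force: [0.4, 1.1, -1.9]
opening: 0.695
finger_force: 39.0
```

Call:
move_arm([
  {"x": 0, "y": 0, "z": 0.001, "yaw": 0, "fingers": 0.5},
  {"x": 0, "y": 0, "z": 0.0015, "yaw": 0, "fingers": 0.5},
  {"x": 0, "y": 0, "z": 0.0015, "yaw": 0, "fingers": 0.5},
])

```text
time: 13.3
eef_pos: [0.5923, 0.1283, 0.041]
tcp_rot: [0.996, 0.088, 0.0, -0.0]
contact_force: [-0.6, -0.8, 0.3]
opening: 0.701
finger_force: 39.3
```

Call:
move_arm([
  {"x": 0, "y": 0, "z": 0.0008, "yaw": 0, "fingers": 0.5},
  {"x": 0, "y": 0, "z": 0.0008, "yaw": 0, "fingers": 0.5},
])

```text
time: 13.5
eef_pos: [0.5923, 0.1283, 0.0409]
tcp_rot: [0.996, 0.088, -0.0, 0.0]
contact_force: [-3.1, -0.4, 5.5]
opening: 0.7
finger_force: 39.8
```

Call:
move_arm([
  {"x": 0, "y": 0, "z": 0, "yaw": 0, "fingers": 0.22},
  {"x": 0, "y": 0, "z": 0, "yaw": 0, "fingers": 0.18},
  {"x": 0, "y": 0, "z": 0, "yaw": 0, "fingers": 0.18},
  {"x": 0, "y": 0, "z": -0.02, "yaw": 0, "fingers": 0.18},
  {"x": 0, "y": 0, "z": -0.06, "yaw": 0, "fingers": 0.18},
])

```text
time: 14.0
eef_pos: [0.589, 0.128, 0.096]
tcp_rot: [0.996, 0.088, -0.004, -0.0]
contact_force: [-0.4, 0.7, 0.4]
opening: 0.822
finger_force: 0.0
```

Call:
move_arm([
  {"x": 0, "y": 0, "z": -0.04, "yaw": 0, "fingers": 0.18},
  {"x": 0, "y": 0, "z": -0.08, "yaw": 0, "fingers": 0.18},
  {"x": 0, "y": 0, "z": -0.12, "yaw": 0, "fingers": 0.18},
  {"x": 0, "y": 0, "z": -0.12, "yaw": 0, "fingers": 0.18},
])

```text
time: 14.4
eef_pos: [0.5959, 0.1285, 0.2279]
tcp_rot: [0.996, 0.088, 0.007, 0.0]
contact_force: [0.6, -0.2, 0.6]
opening: 0.821
finger_force: 0.0
```

```bash
python3 - <<'E'
from h import *
im,c=shot("wrist","w7")
m=mask(im,(0,0,110),(180,80,255));p0=proj(c,(.5902,.1287,.081));print(p0)
u,v=map(int,p0);r=np.zeros_like(m);r[v-45:v+45,u-70:u+70]=255;m&=r
for ct in cv2.findContours(m,0,1)[0]:
    if cv2.contourArea(ct)>100: print(cv2.boundingRect(ct),cv2.minAreaRect(np.array([plane(c,p[0],.081)[:2] for p in ct],np.float32)*1000))
go(.471,-.224,.25,4)
E
```

```text
[317.0205 229.7234]
(288, 221, 62, 16) ((591.2224731445312, 127.82917785644531), (10.817195892333984, 42.67707061767578), 10.029166221618652)
go x -0.1834 y 0.3252 z -0.0258 yaw 0.107 | t 14.45 at [0.5943 0.1284 0.2242] psi 10.14 open 0.820 F [-0.4384 -0.1261 -0.9475] 0.0
```

```bash
python3 - <<'E'
from h import *
go(.43,-.27,.27,5)
E
```

```text
go x -0.2318 y 0.3633 z -0.0458 yaw 0.090 | t 14.45 at [0.5943 0.1284 0.2242] psi 10.14 open 0.820 F [-0.4384 -0.1261 -0.9475] 0.0
```

Call:
move_arm([
  {"x": -0.1, "y": 0.16, "z": -0.045, "yaw": 0, "fingers": 0.18},
  {"x": -0.1, "y": 0.16, "z": -0.045, "yaw": 0, "fingers": 0.18},
  {"x": -0.1, "y": 0.16, "z": -0.045, "yaw": 0, "fingers": 0.18},
  {"x": -0.1, "y": 0.16, "z": -0.045, "yaw": 0, "fingers": 0.18},
  {"x": -0.1, "y": 0.16, "z": -0.045, "yaw": 0, "fingers": 0.18},
])

```text
time: 14.95
eef_pos: [0.5206, -0.0507, 0.2647]
tcp_rot: [0.996, 0.086, -0.0, 0.001]
contact_force: [1.4, 0.9, 0.1]
opening: 0.821
finger_force: 0.0
```

Call:
move_arm([
  {"x": -0.13, "y": 0.2, "z": 0, "yaw": 0.09, "fingers": 0.18},
  {"x": -0.13, "y": 0.2, "z": 0, "yaw": 0.09, "fingers": 0.18},
  {"x": -0.13, "y": 0.2, "z": 0, "yaw": 0.09, "fingers": 0.18},
  {"x": -0.13, "y": 0.2, "z": 0, "yaw": 0.09, "fingers": 0.18},
  {"x": -0.13, "y": 0.2, "z": 0, "yaw": 0.09, "fingers": 0.18},
])

```text
time: 15.45
eef_pos: [0.4276, -0.2678, 0.2628]
tcp_rot: [0.999, 0.043, -0.001, -0.001]
contact_force: [0.2, 0.5, 0.1]
opening: 0.823
finger_force: 0.0
```

```bash
python3 - <<'E'
from h import *
im,c=shot("wrist","w8");go(.471,-.224,.14,5)
def big(m): return max(cv2.findContours(m,0,1)[0],key=cv2.contourArea)
def near(m,p,r):
    q=np.zeros_like(m);cv2.circle(q,(int(p[0]),int(p[1])),r,255,-1);return m&q
g=big(near(mask(im,(55,100,40),(85,255,255)),proj(c,(.471,-.224,.1)),70));(x,y),r=cv2.minEnclosingCircle(g);print("green",x,y,r,plane(c,(x,y),.1))
_,c1=load("w1");print("tri lid",tri([(c,(x,y)),(c1,(235.7,64.9))]))
p=proj(c,(.396,-.328,.079));print("bottle px",p)
m=near(mask(im,(20,110,80),(35,255,255)),p,75)
w=np.array([plane(c,q[0],.079)[:2] for q in cv2.findNonZero(m)],np.float32)*1000;print(cv2.boundingRect(m),cv2.minAreaRect(w))
cv2.imwrite("pics/c8.png",im)
E
```

```text
go x 0.0487 y -0.0441 z 0.1228 yaw -0.005 | t 15.50 at [ 0.4261 -0.272   0.2628] psi 4.74 open 0.822 F [-0.8008 -2.7874  0.0357] 0.0
green 263.1363525390625 145.59091186523438 29.064373016357422 [ 0.4724 -0.2248  0.1   ]
tri lid [ 0.4716 -0.2238  0.0959]
bottle px [391.1763 251.4352]
(351, 176, 75, 98) ((416.4867248535156, -322.57293701171875), (78.21891021728516, 56.695823669433594), 12.398332595825195)
```

View pics/c8.png

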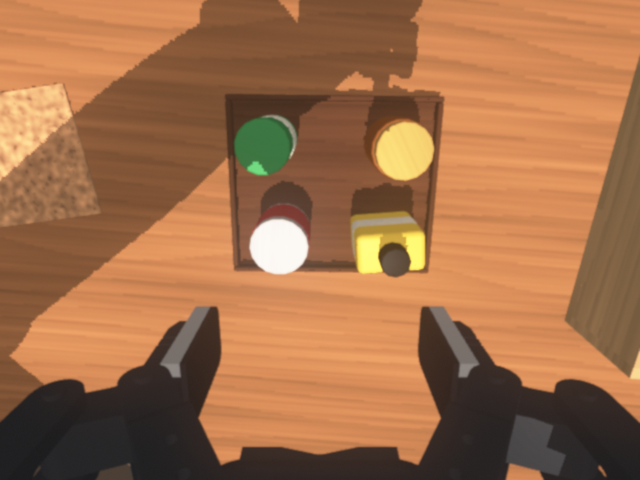

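The wrist view shows the green lid at (264,146), the jar lid at (402,150), the can at (279,245) and the bottle's shoulder around (391,245) with its cap at (396,259). The tube's axis comes out at (0.472,-0.224).

```bash
python3 - <<'E'
from h import *
im,c=load("w8")
m=mask(im,(20,110,80),(35,255,255));m[:222]=0;m[280:]=0;m[:,:345]=0;m[:,430:]=0
w=np.array([plane(c,q[0],.079)[:2] for q in cv2.findNonZero(m)],np.float32)*1000;print(cv2.boundingRect(m),cv2.minAreaRect(w))
k=mask(im,(0,0,0),(180,255,70));k[:236]=0;k[282:]=0;k[:,:376]=0;k[:,418:]=0
ct=max(cv2.findContours(k,0,1)[0],key=cv2.contourArea);cc=cv2.minEnclosingCircle(ct);print(cc,plane(c,cc[0],.101))
print("can",plane(c,(279,245),.065),"jar",plane(c,(402,150),.081))
_,c1=load("w1");print("tri cap",tri([(c,cc[0]),(c1,(316,204))]))
go(.472,-.2243,.055,5)
E
```

```text
(351, 222, 75, 52) ((400.6585693359375, -325.4117736816406), (43.77173614501953, 57.615257263183594), 9.54359245300293)Traceback (most recent call last):
  File "<stdin>", line 6, in <module>
ValueError: max() iterable argument is empty
```

Call:
move_arm([
  {"x": 0.049, "y": -0.044, "z": 0, "yaw": 0, "fingers": 0.18},
  {"x": 0.049, "y": -0.044, "z": 0, "yaw": 0, "fingers": 0.18},
  {"x": 0.049, "y": -0.044, "z": 0.03, "yaw": 0, "fingers": 0.18},
  {"x": 0.049, "y": -0.044, "z": 0.07, "yaw": 0, "fingers": 0.18},
  {"x": 0.049, "y": -0.044, "z": 0.11, "yaw": 0, "fingers": 0.18},
])

```text
time: 16.0
eef_pos: [0.4741, -0.2172, 0.1524]
tcp_rot: [0.999, 0.044, -0.0, -0.0]
contact_force: [-0.2, -0.1, -0.6]
opening: 0.821
finger_force: 0.0
```

```bash
python3 -c "
from h import *
go(.472,-.2243,.055,5)"
```

```text
go x -0.0027 y 0.0069 z 0.0974 yaw 0.001 | t 16.00 at [ 0.4741 -0.2172  0.1524] psi 5.04 open 0.821 F [-0.1735 -0.0822 -0.5962] 0.0
```

Call:
move_arm([
  {"x": -0.0025, "y": 0.007, "z": 0.02, "yaw": 0, "fingers": 0.18},
  {"x": -0.0025, "y": 0.007, "z": 0.045, "yaw": 0, "fingers": 0.18},
  {"x": -0.0025, "y": 0.007, "z": 0.07, "yaw": 0, "fingers": 0.18},
  {"x": -0.0025, "y": 0.007, "z": 0.09, "yaw": 0, "fingers": 0.18},
  {"x": -0.0025, "y": 0.007, "z": 0.097, "yaw": 0, "fingers": 0.18},
])

```text
time: 16.5
eef_pos: [0.47, -0.2232, 0.0537]
tcp_rot: [0.999, 0.044, -0.003, -0.002]
contact_force: [-0.3, 0.1, -0.7]
opening: 0.822
finger_force: 0.0
```

Call:
move_arm([
  {"x": 0, "y": 0, "z": 0, "yaw": 0, "fingers": 0.18},
  {"x": 0, "y": 0, "z": 0, "yaw": 0, "fingers": 0.4},
  {"x": 0, "y": 0, "z": 0, "yaw": 0, "fingers": 0.7},
  {"x": 0, "y": 0, "z": 0, "yaw": 0, "fingers": 0.7},
  {"x": 0, "y": 0, "z": 0, "yaw": 0, "fingers": 0.7},
])

```text
time: 17.0
eef_pos: [0.4729, -0.2261, 0.0589]
tcp_rot: [0.999, 0.043, 0.001, 0.001]
contact_force: [1.4, 1.3, 3.1]
opening: 0.463
finger_force: 35.9
```

```bash
python3 - <<'E'
from h import *
im,c=load("w8");h=cv2.cvtColor(im,cv2.COLOR_BGR2HSV);print(h[259,376:420:4].tolist(),h[236:284:5,396].tolist())
go(.472,-.2243,.16,5)
E
```

```text
[[29, 131, 255], [17, 147, 85], [15, 79, 106], [14, 80, 105], [14, 87, 103], [15, 89, 100], [15, 91, 98], [14, 97, 95], [15, 107, 93], [29, 138, 255], [29, 137, 255]] [[21, 173, 206], [21, 173, 203], [17, 150, 80], [15, 92, 97], [14, 88, 99], [14, 88, 101], [14, 91, 101], [14, 92, 100], [13, 126, 128], [13, 147, 231]]
go x -0.0007 y -0.0018 z -0.1011 yaw -0.001 | t 17.00 at [ 0.4729 -0.2261  0.0589] psi 4.96 open 0.463 F [1.36   1.2656 3.0732] 35.887201856821775
```

Call:
move_arm([
  {"x": 0, "y": 0, "z": -0.02, "yaw": 0, "fingers": 0.7},
  {"x": 0, "y": 0, "z": -0.06, "yaw": 0, "fingers": 0.7},
  {"x": 0, "y": 0, "z": -0.1, "yaw": 0, "fingers": 0.7},
  {"x": 0, "y": 0, "z": -0.125, "yaw": 0, "fingers": 0.7},
  {"x": 0, "y": 0, "z": -0.125, "yaw": 0, "fingers": 0.7},
])

```text
time: 17.5
eef_pos: [0.4743, -0.2274, 0.1878]
tcp_rot: [0.999, 0.043, 0.004, 0.003]
contact_force: [-0.0, -0.4, -0.7]
opening: 0.461
finger_force: 35.8
```

```bash
cat >> h.py <<'E'
def binpt(y,x=.001):
    yw=np.radians(10.08);ex=np.array([np.cos(yw),np.sin(yw)]);ey=np.array([-ex[1],ex[0]]);return np.array([.6011,.0677])+ex*x+ey*y
E
python3 - <<'E'
from h import *
go(*binpt(-.006),.18,10.08)
im,c=load("w8")
k=mask(im,(0,0,0),(180,160,118));k[:242]=0;k[282:]=0;k[:,:376]=0;k[:,418:]=0
ct=max(cv2.findContours(k,0,1)[0],key=cv2.contourArea);cc=cv2.minEnclosingCircle(ct);print(cc,plane(c,cc[0],.101))
_,c1=load("w1");print("tri cap",tri([(c,cc[0]),(c1,(316,204))]),"can",plane(c,(279,245),.065),"jar",plane(c,(402,150),.081))
m=mask(im,(24,90,150),(35,255,255));m[:225]=0;m[280:]=0;m[:,:345]=0;m[:,430:]=0
w=np.array([plane(c,q[0],.079)[:2] for q in cv2.findNonZero(m)],np.float32)*1000;print(cv2.boundingRect(m),cv2.minAreaRect(w))
E
```

```text
go x 0.1534 y -0.2772 z 0.0078 yaw -0.089 | t 17.50 at [ 0.4743 -0.2274  0.1878] psi 4.97 open 0.461 F [-0.0445 -0.4208 -0.6511] 35.81248562783003
((394.1383056640625, 259.1383056640625), 16.834575653076172) [ 0.3974 -0.3265  0.101 ]
tri cap [ 0.3921 -0.3297  0.0859] can [ 0.3891 -0.2374  0.065 ] jar [ 0.476  -0.3249  0.081 ]
(357, 233, 67, 40) ((394.7381591796875, -327.3511962890625), (31.049951553344727, 52.48578643798828), 9.191644668579102)
```

Call:
move_arm([
  {"x": 0.02, "y": -0.036, "z": 0, "yaw": 0, "fingers": 0.7},
  {"x": 0.042, "y": -0.076, "z": 0, "yaw": -0.02, "fingers": 0.7},
  {"x": 0.064, "y": -0.116, "z": 0, "yaw": -0.04, "fingers": 0.7},
  {"x": 0.086, "y": -0.156, "z": 0, "yaw": -0.06, "fingers": 0.7},
  {"x": 0.108, "y": -0.196, "z": 0, "yaw": -0.085, "fingers": 0.7},
])

```text
time: 18.0
eef_pos: [0.562, -0.0192, 0.1806]
tcp_rot: [0.996, 0.086, -0.001, -0.0]
contact_force: [0.5, 0.0, -0.6]
opening: 0.463
finger_force: 35.9
```

Call:
move_arm([
  {"x": 0.016, "y": -0.036, "z": 0, "yaw": 0, "fingers": 0.7},
  {"x": 0.03, "y": -0.066, "z": 0, "yaw": 0, "fingers": 0.7},
  {"x": 0.037, "y": -0.085, "z": 0, "yaw": 0, "fingers": 0.7},
  {"x": 0.037, "y": -0.085, "z": 0, "yaw": 0, "fingers": 0.7},
  {"x": 0.037, "y": -0.085, "z": 0, "yaw": 0, "fingers": 0.7},
])

```text
time: 18.5
eef_pos: [0.5836, 0.0691, 0.1808]
tcp_rot: [0.996, 0.086, -0.002, 0.0]
contact_force: [-0.4, 0.2, -1.1]
opening: 0.457
finger_force: 35.8
```

```bash
python3 - <<'E'
from h import *
go(*binpt(-.006),.06,10.08)
E
```

```text
go x 0.0180 y 0.0104 z 0.1208 yaw -0.003 | t 18.50 at [0.5836 0.0691 0.1808] psi 9.91 open 0.457 F [-0.3561  0.191  -1.1432] 35.76736779883504
```

Call:
move_arm([
  {"x": 0.019, "y": 0.0105, "z": 0, "yaw": 0, "fingers": 0.7},
  {"x": 0.019, "y": 0.0105, "z": 0, "yaw": 0, "fingers": 0.7},
  {"x": 0.019, "y": 0.0105, "z": 0, "yaw": 0, "fingers": 0.7},
])

```text
time: 18.8
eef_pos: [0.6046, 0.0607, 0.182]
tcp_rot: [0.996, 0.085, -0.001, -0.0]
contact_force: [-0.2, -0.8, -1.7]
opening: 0.464
finger_force: 35.9
```

```bash
python3 - <<'E'
from h import *
go(*binpt(-.006,.002),.06,10.08)
E
```

```text
go x -0.0002 y -0.0015 z 0.1220 yaw -0.006 | t 18.80 at [0.6046 0.0607 0.182 ] psi 9.74 open 0.464 F [-0.2027 -0.8063 -1.6614] 35.87990641593933
```

Call:
move_arm([
  {"x": 0, "y": -0.001, "z": 0.015, "yaw": 0, "fingers": 0.7},
  {"x": 0, "y": -0.001, "z": 0.04, "yaw": 0, "fingers": 0.7},
  {"x": 0, "y": -0.001, "z": 0.07, "yaw": 0, "fingers": 0.7},
  {"x": 0, "y": -0.001, "z": 0.095, "yaw": 0, "fingers": 0.7},
  {"x": 0, "y": -0.001, "z": 0.105, "yaw": 0, "fingers": 0.7},
])

```text
time: 19.3
eef_pos: [0.6015, 0.063, 0.0732]
tcp_rot: [0.996, 0.086, -0.004, -0.001]
contact_force: [0.1, 0.1, -1.2]
opening: 0.46
finger_force: 35.9
```

Call:
move_arm([
  {"x": 0, "y": 0, "z": 0.003, "yaw": 0, "fingers": 0.7},
  {"x": 0, "y": 0, "z": 0.006, "yaw": 0, "fingers": 0.7},
  {"x": 0, "y": 0, "z": 0.009, "yaw": 0, "fingers": 0.7},
  {"x": 0, "y": 0, "z": 0.011, "yaw": 0, "fingers": 0.7},
  {"x": 0, "y": 0, "z": 0.011, "yaw": 0, "fingers": 0.7},
])

```text
time: 19.8
eef_pos: [0.6053, 0.0629, 0.0673]
tcp_rot: [0.996, 0.086, 0.0, 0.0]
contact_force: [-0.1, 0.3, -0.8]
opening: 0.464
finger_force: 35.9
```

Call:
move_arm([
  {"x": -0.001, "y": 0, "z": 0.002, "yaw": 0, "fingers": 0.7},
  {"x": -0.001, "y": 0, "z": 0.004, "yaw": 0, "fingers": 0.7},
  {"x": -0.001, "y": 0, "z": 0.006, "yaw": 0, "fingers": 0.7},
  {"x": -0.001, "y": 0, "z": 0.006, "yaw": 0, "fingers": 0.7},
])

```text
time: 20.2
eef_pos: [0.6036, 0.0627, 0.0603]
tcp_rot: [0.996, 0.086, -0.0, -0.0]
contact_force: [-0.8, 0.0, -1.1]
opening: 0.457
finger_force: 35.9
```

Call:
move_arm([
  {"x": 0, "y": 0, "z": 0.001, "yaw": 0, "fingers": 0.7},
  {"x": 0, "y": 0, "z": 0.0015, "yaw": 0, "fingers": 0.7},
  {"x": 0, "y": 0, "z": 0.0015, "yaw": 0, "fingers": 0.7},
])

```text
time: 20.5
eef_pos: [0.6043, 0.0628, 0.06]
tcp_rot: [0.996, 0.086, 0.0, -0.0]
contact_force: [-1.9, 0.0, 3.1]
opening: 0.46
finger_force: 36.0
```

Contact is gentle, but the finger backs would sit very close to the carton when they open. I'll raise the tube 4 mm, shift it 8 mm away from the carton and set it down again.

Call:
move_arm([
  {"x": 0, "y": 0, "z": -0.003, "yaw": 0, "fingers": 0.7},
  {"x": 0, "y": 0, "z": -0.005, "yaw": 0, "fingers": 0.7},
  {"x": 0, "y": 0.004, "z": -0.005, "yaw": 0, "fingers": 0.7},
  {"x": 0, "y": 0.008, "z": -0.005, "yaw": 0, "fingers": 0.7},
  {"x": 0, "y": 0.008, "z": -0.005, "yaw": 0, "fingers": 0.7},
])

```text
time: 21.0
eef_pos: [0.6054, 0.0541, 0.064]
tcp_rot: [0.996, 0.085, -0.0, 0.0]
contact_force: [0.2, 0.5, -1.2]
opening: 0.463
finger_force: 35.7
```

Call:
move_arm([
  {"x": 0, "y": 0, "z": 0.002, "yaw": 0, "fingers": 0.7},
  {"x": 0, "y": 0, "z": 0.004, "yaw": 0, "fingers": 0.7},
  {"x": 0, "y": 0, "z": 0.005, "yaw": 0, "fingers": 0.7},
  {"x": 0, "y": 0, "z": 0.0055, "yaw": 0, "fingers": 0.7},
  {"x": 0, "y": 0, "z": 0.0055, "yaw": 0, "fingers": 0.7},
])

```text
time: 21.5
eef_pos: [0.6057, 0.055, 0.0599]
tcp_rot: [0.996, 0.086, 0.0, 0.0]
contact_force: [-1.9, 0.9, 4.7]
opening: 0.459
finger_force: 35.7
```

Call:
move_arm([
  {"x": 0, "y": 0, "z": 0, "yaw": 0, "fingers": 0.46},
  {"x": 0, "y": 0, "z": 0, "yaw": 0, "fingers": 0.43},
  {"x": 0, "y": 0, "z": 0, "yaw": 0, "fingers": 0.43},
  {"x": 0, "y": 0, "z": -0.015, "yaw": 0, "fingers": 0.43},
  {"x": 0, "y": 0, "z": -0.04, "yaw": 0, "fingers": 0.43},
])

```text
time: 22.0
eef_pos: [0.6037, 0.0549, 0.0976]
tcp_rot: [0.996, 0.086, -0.002, -0.0]
contact_force: [0.1, -0.0, 0.2]
opening: 0.571
finger_force: 0.0
```

Call:
move_arm([
  {"x": 0, "y": 0, "z": -0.04, "yaw": 0, "fingers": 0.43},
  {"x": 0, "y": 0, "z": -0.08, "yaw": 0, "fingers": 0.43},
  {"x": 0, "y": 0, "z": -0.12, "yaw": 0, "fingers": 0.43},
  {"x": 0, "y": 0, "z": -0.13, "yaw": 0, "fingers": 0.43},
  {"x": 0, "y": 0, "z": -0.13, "yaw": 0, "fingers": 0.43},
])

```text
time: 22.5
eef_pos: [0.6068, 0.0548, 0.2325]
tcp_rot: [0.996, 0.086, 0.003, 0.001]
contact_force: [0.8, 0.1, -0.8]
opening: 0.573
finger_force: 0.0
```

```bash
python3 - <<'E'
from h import *
im,c=shot("wrist","w9");p=proj(c,(.605,.055,.101));m=mask(im,(50,100,30),(90,255,255))
for q in blobs(m,150): print(q[0],q[1],plane(c,q[0],.101))
print(p,binpt(-.0135,0));go(.394,-.3285,.2,9.2)
E
```

```text
[316.1 224.5] [ 288  192   57   64 2890] [0.6076 0.0567 0.101 ]
[317.9781 228.6415] [0.6035 0.0544]
go x -0.2739 y 0.3415 z 0.0296 yaw 0.011 | t 22.55 at [0.6055 0.0548 0.2296] psi 9.84 open 0.568 F [ 0.05   -0.4968 -0.9161] 0.0
```

The tube stands in the bin. Next is the bottle. I'll grip it by the cap so that the fingers stay above the tube and the bin walls.

Call:
move_arm([
  {"x": -0.03, "y": 0.035, "z": 0, "yaw": 0, "fingers": 0.43},
  {"x": -0.06, "y": 0.074, "z": 0, "yaw": 0, "fingers": 0.43},
  {"x": -0.09, "y": 0.113, "z": 0, "yaw": 0, "fingers": 0.43},
  {"x": -0.12, "y": 0.15, "z": 0, "yaw": 0, "fingers": 0.43},
  {"x": -0.15, "y": 0.187, "z": 0, "yaw": 0, "fingers": 0.43},
])

```text
time: 23.05
eef_pos: [0.487, -0.1557, 0.2257]
tcp_rot: [0.996, 0.086, -0.002, -0.001]
contact_force: [1.1, -0.8, 0.0]
opening: 0.571
finger_force: 0.0
```

Call:
move_arm([
  {"x": -0.03, "y": 0.038, "z": 0, "yaw": 0.01, "fingers": 0.43},
  {"x": -0.06, "y": 0.076, "z": 0, "yaw": 0.01, "fingers": 0.43},
  {"x": -0.09, "y": 0.114, "z": 0, "yaw": 0.01, "fingers": 0.43},
  {"x": -0.12, "y": 0.15, "z": 0, "yaw": 0.01, "fingers": 0.43},
  {"x": -0.12, "y": 0.15, "z": 0, "yaw": 0.01, "fingers": 0.43},
])

```text
time: 23.55
eef_pos: [0.3935, -0.3265, 0.226]
tcp_rot: [0.997, 0.077, -0.002, -0.001]
contact_force: [-0.2, 0.9, 0.5]
opening: 0.57
finger_force: 0.0
```

Call:
move_arm([
  {"x": 0, "y": 0, "z": 0, "yaw": 0, "fingers": 0.43},
  {"x": 0, "y": 0, "z": 0, "yaw": 0, "fingers": 0.43},
])

```text
time: 23.75
eef_pos: [0.3967, -0.322, 0.227]
tcp_rot: [0.997, 0.081, -0.001, -0.002]
contact_force: [0.2, 0.1, 0.3]
opening: 0.574
finger_force: 0.0
```

```bash
python3 - <<'E'
from h import *
im,c=shot("wrist","w10");s=ctrl.get_state();go(.396,-.327,.16,9.2)
p=proj(c,(.396,-.327,.101));print("cap exp",p,"shoulder",proj(c,(.396,-.327,.079)))
u,v=map(int,p);x0,y0=u-100,v-90
cv2.imwrite("pics/c10.png",cv2.resize(im[max(0,y0):v+90,max(0,x0):u+100],None,fx=3,fy=3));print(max(0,x0),max(0,y0))
E
```

```text
go x -0.0019 y 0.0049 z 0.0674 yaw 0.003 | t 23.80 at [ 0.3971 -0.3219  0.2274] psi 9.36 open 0.568 F [0.2554 0.5018 0.4146] 0.0
cap exp [327.1032 229.2298] shoulder [326.6313 220.5001]
227 139
```

View pics/c10.png

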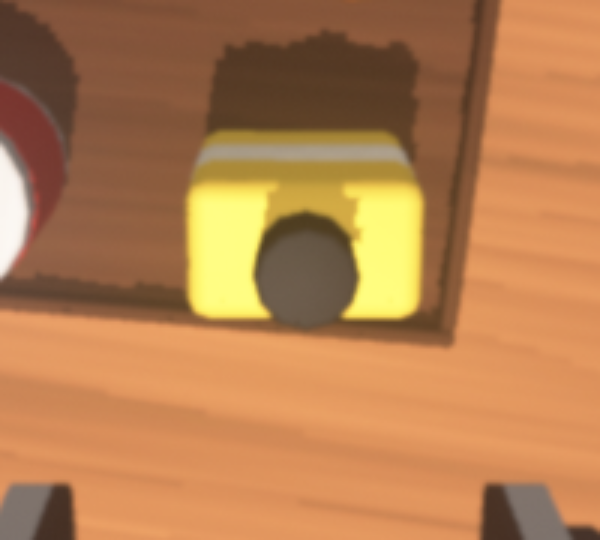

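The crop shows the cap top at full-image pixel (329,231) and the yellow shoulder centred at (329,223) with its edges parallel to the image. The bottle therefore lies about 1.3 mm from my estimate and is already aligned with the gripper.

Call:
move_arm([
  {"x": -0.0036, "y": 0.006, "z": 0.02, "yaw": 0, "fingers": 0.43},
  {"x": -0.0036, "y": 0.006, "z": 0.05, "yaw": 0, "fingers": 0.43},
  {"x": -0.0036, "y": 0.006, "z": 0.08, "yaw": 0, "fingers": 0.43},
  {"x": -0.0036, "y": 0.006, "z": 0.105, "yaw": 0, "fingers": 0.43},
  {"x": -0.0036, "y": 0.006, "z": 0.12, "yaw": 0, "fingers": 0.43},
])

```text
time: 24.3
eef_pos: [0.3942, -0.3271, 0.1059]
tcp_rot: [0.997, 0.082, -0.001, -0.002]
contact_force: [-0.2, -0.1, -0.7]
opening: 0.573
finger_force: 0.0
```

Call:
move_arm([
  {"x": 0, "y": 0, "z": 0, "yaw": 0, "fingers": 0.43},
  {"x": 0, "y": 0, "z": 0, "yaw": 0, "fingers": 0.43},
])

```text
time: 24.5
eef_pos: [0.395, -0.329, 0.1088]
tcp_rot: [0.997, 0.082, -0.0, -0.0]
contact_force: [0.5, -0.1, 0.4]
opening: 0.572
finger_force: 0.0
```

```bash
python3 - <<'E'
from h import *
_,c=load("w10");p=plane(c,(329,231.3),.101);print(p,plane(c,(328.7,222.7),.079));go(p[0],p[1],.082,9.3)
E
```

```text
[ 0.3948 -0.3284  0.101 ] [ 0.3947 -0.3287  0.079 ]
go x -0.0001 y -0.0005 z 0.0268 yaw 0.001 | t 24.50 at [ 0.395  -0.329   0.1088] psi 9.38 open 0.572 F [ 0.4807 -0.0509  0.4132] 0.0
```

Call:
move_arm([
  {"x": 0, "y": 0, "z": 0.015, "yaw": 0, "fingers": 0.43},
  {"x": 0, "y": 0, "z": 0.026, "yaw": 0, "fingers": 0.43},
  {"x": 0, "y": 0, "z": 0.026, "yaw": 0, "fingers": 0.43},
  {"x": 0, "y": 0, "z": 0.026, "yaw": 0, "fingers": 0.6},
  {"x": 0, "y": 0, "z": 0.026, "yaw": 0, "fingers": 0.9},
], force=45)

```text
time: 25.0
eef_pos: [0.3947, -0.3302, 0.0836]
tcp_rot: [0.997, 0.081, 0.0, 0.0]
contact_force: [1.0, 1.1, 1.4]
opening: 0.262
finger_force: 43.8
```

Call:
move_arm([
  {"x": 0, "y": 0, "z": 0, "yaw": 0, "fingers": 0.9},
  {"x": 0, "y": 0, "z": 0, "yaw": 0, "fingers": 0.9},
  {"x": 0, "y": 0, "z": 0, "yaw": 0, "fingers": 0.9},
])

```text
time: 25.3
eef_pos: [0.3947, -0.3302, 0.0836]
tcp_rot: [0.997, 0.081, 0.0, 0.0]
contact_force: [-0.8, 3.4, 5.1]
opening: 0.262
finger_force: 44.2
```

Call:
move_arm([
  {"x": 0, "y": 0, "z": -0.01, "yaw": 0, "fingers": 0.9},
  {"x": 0, "y": 0, "z": -0.03, "yaw": 0, "fingers": 0.9},
  {"x": 0, "y": 0, "z": -0.06, "yaw": 0, "fingers": 0.9},
  {"x": 0, "y": 0, "z": -0.09, "yaw": 0, "fingers": 0.9},
  {"x": 0, "y": 0, "z": -0.12, "yaw": 0, "fingers": 0.9},
])

```text
time: 25.8
eef_pos: [0.3939, -0.3296, 0.2036]
tcp_rot: [0.997, 0.081, -0.0, -0.0]
contact_force: [-0.3, 0.5, -1.9]
opening: 0.254
finger_force: 44.2
```

Call:
move_arm([
  {"x": 0, "y": 0, "z": -0.01, "yaw": 0, "fingers": 0.9},
  {"x": 0, "y": 0, "z": -0.01, "yaw": 0, "fingers": 0.9},
])

```text
time: 26.0
eef_pos: [0.3948, -0.3306, 0.2144]
tcp_rot: [0.997, 0.081, 0.001, 0.002]
contact_force: [-1.1, -0.0, -1.3]
opening: 0.26
finger_force: 44.2
```

```bash
python3 - <<'E'
from h import *
go(*binpt(-.081,.001),.21,10.08)
E
```

```text
go x 0.2699 y -0.2789 z 0.0044 yaw -0.014 | t 26.00 at [ 0.3948 -0.3306  0.2144] psi 9.27 open 0.260 F [-1.0583 -0.0239 -1.3365] 44.18665051460266
```

Call:
move_arm([
  {"x": 0.015, "y": -0.015, "z": 0, "yaw": 0, "fingers": 0.9},
  {"x": 0.038, "y": -0.039, "z": 0, "yaw": 0, "fingers": 0.9},
  {"x": 0.065, "y": -0.067, "z": 0, "yaw": 0, "fingers": 0.9},
  {"x": 0.092, "y": -0.095, "z": 0, "yaw": 0, "fingers": 0.9},
  {"x": 0.12, "y": -0.124, "z": 0, "yaw": 0, "fingers": 0.9},
])

```text
time: 26.5
eef_pos: [0.4922, -0.1864, 0.2099]
tcp_rot: [0.997, 0.08, -0.002, -0.001]
contact_force: [1.1, -0.4, -1.2]
opening: 0.261
finger_force: 44.2
```

Call:
move_arm([
  {"x": 0.028, "y": -0.029, "z": 0, "yaw": 0, "fingers": 0.9},
  {"x": 0.056, "y": -0.058, "z": 0, "yaw": 0, "fingers": 0.9},
  {"x": 0.084, "y": -0.086, "z": 0, "yaw": 0, "fingers": 0.9},
  {"x": 0.11, "y": -0.113, "z": 0, "yaw": -0.005, "fingers": 0.9},
  {"x": 0.13, "y": -0.134, "z": 0, "yaw": -0.01, "fingers": 0.9},
])

```text
time: 27.0
eef_pos: [0.5991, -0.0327, 0.2095]
tcp_rot: [0.996, 0.086, -0.002, -0.001]
contact_force: [0.5, -0.6, -1.0]
opening: 0.262
finger_force: 44.2
```

Call:
move_arm([
  {"x": 0.012, "y": -0.013, "z": 0, "yaw": 0, "fingers": 0.9},
  {"x": 0.02, "y": -0.02, "z": 0, "yaw": 0, "fingers": 0.9},
  {"x": 0.02, "y": -0.02, "z": 0, "yaw": 0, "fingers": 0.9},
  {"x": 0.02, "y": -0.02, "z": 0, "yaw": 0, "fingers": 0.9},
])

```text
time: 27.4
eef_pos: [0.6152, -0.0126, 0.2121]
tcp_rot: [0.996, 0.085, -0.001, 0.0]
contact_force: [0.2, -0.2, -1.0]
opening: 0.259
finger_force: 44.2
```

```bash
python3 - <<'E'
from h import *
go(*binpt(-.081,.001),.0846,10.08)
im,c=shot("wrist","w11")
m=mask(im,(22,110,100),(34,255,255));m[:,:180]=0;m[:,460:]=0
for q in blobs(m,300): print(q)
s=ctrl.get_state();print(proj(c,s["eef_pos"]+[0,0,-.0046]))
ct=max(cv2.findContours(m,0,1)[0],key=cv2.contourArea);print(cv2.minAreaRect(ct))
E
```

```text
go x 0.0011 y -0.0006 z 0.1275 yaw -0.005 | t 27.40 at [ 0.6152 -0.0126  0.2121] psi 9.81 open 0.259 F [ 0.1873 -0.2013 -0.9996] 44.208170771598816
(array([304.6, 278.9]), array([ 247,  251,  137,   63, 4542], dtype=int32))
[319.9102 314.991 ]
((314.48529052734375, 280.157958984375), (61.52854537963867, 135.58631896972656), 88.19600677490234)
```

Call:
move_arm([
  {"x": 0.001, "y": 0, "z": 0.015, "yaw": 0, "fingers": 0.9},
  {"x": 0.001, "y": 0, "z": 0.035, "yaw": 0, "fingers": 0.9},
  {"x": 0.001, "y": 0, "z": 0.055, "yaw": 0, "fingers": 0.9},
  {"x": 0.001, "y": 0, "z": 0.075, "yaw": 0, "fingers": 0.9},
  {"x": 0.001, "y": 0, "z": 0.09, "yaw": 0, "fingers": 0.9},
])

```text
time: 27.95
eef_pos: [0.6154, -0.0123, 0.1202]
tcp_rot: [0.996, 0.085, -0.001, -0.0]
contact_force: [-0.4, 0.2, -2.4]
opening: 0.259
finger_force: 44.2
```

Call:
move_arm([
  {"x": 0, "y": 0, "z": 0.008, "yaw": 0, "fingers": 0.9},
  {"x": 0, "y": 0, "z": 0.016, "yaw": 0, "fingers": 0.9},
  {"x": 0, "y": 0, "z": 0.022, "yaw": 0, "fingers": 0.9},
  {"x": 0, "y": 0, "z": 0.027, "yaw": 0, "fingers": 0.9},
  {"x": 0, "y": 0, "z": 0.027, "yaw": 0, "fingers": 0.9},
])

```text
time: 28.45
eef_pos: [0.6166, -0.0116, 0.0953]
tcp_rot: [0.996, 0.086, -0.0, -0.0]
contact_force: [0.4, 0.1, -1.6]
opening: 0.261
finger_force: 44.2
```

```bash
python3 - <<'E'
from h import *
go(*binpt(-.081,.001),.0846,10.08)
E
```

```text
go x -0.0004 y 0.0002 z 0.0107 yaw -0.004 | t 28.45 at [ 0.6166 -0.0116  0.0953] psi 9.84 open 0.261 F [ 0.4141  0.0631 -1.6485] 44.21497464179993
```

Call:
move_arm([
  {"x": 0, "y": 0, "z": 0.003, "yaw": 0, "fingers": 0.9},
  {"x": 0, "y": 0, "z": 0.006, "yaw": 0, "fingers": 0.9},
  {"x": 0, "y": 0, "z": 0.008, "yaw": 0, "fingers": 0.9},
  {"x": 0, "y": 0, "z": 0.009, "yaw": 0, "fingers": 0.9},
  {"x": 0, "y": 0, "z": 0.009, "yaw": 0, "fingers": 0.9},
])

```text
time: 28.95
eef_pos: [0.6166, -0.0116, 0.0865]
tcp_rot: [0.996, 0.086, -0.0, -0.0]
contact_force: [-1.0, 0.0, -1.6]
opening: 0.261
finger_force: 44.2
```

Call:
move_arm([
  {"x": 0, "y": 0, "z": 0.001, "yaw": 0, "fingers": 0.9},
  {"x": 0, "y": 0, "z": 0.0015, "yaw": 0, "fingers": 0.9},
  {"x": 0, "y": 0, "z": 0.0015, "yaw": 0, "fingers": 0.9},
])

```text
time: 29.25
eef_pos: [0.6167, -0.0117, 0.0852]
tcp_rot: [0.996, 0.086, -0.0, -0.0]
contact_force: [0.2, 1.0, -0.6]
opening: 0.261
finger_force: 44.2
```

Call:
move_arm([
  {"x": 0, "y": 0, "z": 0.0007, "yaw": 0, "fingers": 0.9},
  {"x": 0, "y": 0, "z": 0.001, "yaw": 0, "fingers": 0.9},
  {"x": 0, "y": 0, "z": 0.001, "yaw": 0, "fingers": 0.9},
])

```text
time: 29.55
eef_pos: [0.617, -0.0116, 0.0847]
tcp_rot: [0.996, 0.086, 0.0, 0.0]
contact_force: [-0.3, -0.2, 1.1]
opening: 0.259
finger_force: 44.6
```

Call:
move_arm([
  {"x": 0, "y": 0, "z": 0.0006, "yaw": 0, "fingers": 0.9},
  {"x": 0, "y": 0, "z": 0.0006, "yaw": 0, "fingers": 0.9},
])

```text
time: 29.75
eef_pos: [0.6173, -0.0116, 0.0847]
tcp_rot: [0.996, 0.086, 0.001, 0.0]
contact_force: [-0.6, 0.4, 4.0]
opening: 0.259
finger_force: 44.8
```

Call:
move_arm([
  {"x": 0, "y": 0, "z": 0, "yaw": 0, "fingers": 0.6},
  {"x": 0, "y": 0, "z": 0, "yaw": 0, "fingers": 0.53},
  {"x": 0, "y": 0, "z": 0, "yaw": 0, "fingers": 0.53},
  {"x": 0, "y": 0, "z": -0.015, "yaw": 0, "fingers": 0.53},
  {"x": 0, "y": 0, "z": -0.05, "yaw": 0, "fingers": 0.53},
])

```text
time: 30.25
eef_pos: [0.6141, -0.0113, 0.1307]
tcp_rot: [0.996, 0.086, -0.004, -0.001]
contact_force: [-0.6, -0.2, 0.5]
opening: 0.472
finger_force: 0.0
```

Call:
move_arm([
  {"x": -0.01, "y": 0, "z": -0.05, "yaw": 0, "fingers": 0.53},
  {"x": -0.03, "y": 0, "z": -0.1, "yaw": 0, "fingers": 0.53},
  {"x": -0.04, "y": 0, "z": -0.12, "yaw": 0, "fingers": 0.53},
  {"x": -0.04, "y": 0, "z": -0.12, "yaw": 0, "fingers": 0.53},
  {"x": -0.04, "y": 0, "z": -0.12, "yaw": 0, "fingers": 0.53},
])

```text
time: 30.75
eef_pos: [0.5775, -0.0186, 0.2547]
tcp_rot: [0.996, 0.086, 0.001, 0.0]
contact_force: [0.3, -0.7, -0.7]
opening: 0.471
finger_force: 0.0
```

```bash
python3 - <<'E'
from h import *
go(.5,0,.3,10);im,c=shot("wrist","w12");_,_=shot("scene","s12")
for n,lo,hi,z in(("green",(50,100,30),(90,255,255),.101),("yellow",(22,110,90),(34,255,255),.080),("white",(0,0,110),(180,80,255),.081)):
    m=mask(im,lo,hi);m[340:]=0
    for ct in cv2.findContours(m,0,1)[0]:
        if cv2.contourArea(ct)>150: print(n,cv2.boundingRect(ct),cv2.minAreaRect(np.array([plane(c,p[0],z)[:2] for p in ct],np.float32)*1000))
print("exp",proj(c,[*binpt(-.081,.001),.080]),proj(c,[*binpt(-.081,.001),.102]),binpt(-.081,.001))
a=cv2.imread("pics/scene0.png");b=cv2.imread("pics/s12.png")
for n,r in(("can",(218,120,22,14)),("jar",(160,135,25,33)),("blue",(468,209,31,24)),("bone",(240,310,75,40)),("sign",(430,270,98,100)),("bucket",(65,150,65,85)),("pink",(395,140,30,40)),("pink2",(473,155,36,33))):
    x,y,w,h=r;print(n,np.abs(a[y:y+h,x:x+w].astype(int)-b[y:y+h,x:x+w]).mean())
E
```

```text
go x -0.0732 y -0.0315 z -0.0453 yaw -0.003 | t 30.75 at [ 0.5775 -0.0186  0.2547] psi 9.83 open 0.471 F [ 0.2912 -0.6787 -0.7463] 0.0
green (191, 132, 62, 58) ((605.014892578125, 53.3234977722168), (38.4286994934082, 42.001136779785156), 9.747314453125)
yellow (281, 133, 72, 46) ((617.1121215820312, -9.770055770874023), (32.281761169433594, 51.739662170410156), 9.755586624145508)
white (383, 299, 29, 41) ((498.154052734375, -95.65681457519531), (42.76243209838867, 11.952564239501953), 31.755170822143555)
white (228, 299, 29, 41) ((477.34222412109375, 27.24834632873535), (11.830735206604004, 42.56977462768555), 78.56341552734375)
white (93, 150, 63, 18) ((591.6807250976562, 127.3774185180664), (12.199007034301758, 44.451656341552734), 9.751699447631836)
white (178, 130, 12, 45) ((603.651611328125, 84.36698150634766), (31.389728546142578, 5.336029052734375), 11.812857627868652)
white (222, 127, 40, 51) ((614.2122802734375, 40.610931396484375), (36.58670425415039, 20.757841110229492), 33.398319244384766)
exp [318.8538 157.5025] [318.8688 161.1643] [ 0.6163 -0.0119]
can 91.18939393939394
jar 7.664646464646465
blue 3.9336917562724016
bone 17.202333333333332
sign 4.540408163265306
bucket 4.547330316742081
pink 32.3075
pink2 5.019640852974186
```

The three goods stand at the planned places. I'll check the bystanders by colour in both fixed views.

```bash
python3 - <<'E'
from h import *
shot("side","d12")
for v,(a,b) in {"scene":("scene0","s12"),"side":("side0","d12")}.items():
    for n in(a,b):
        im=cv2.imread(f"pics/{n}.png")
        m=mask(im,(172,120,60),(180,255,255))|mask(im,(0,200,60),(4,255,255));k=mask(im,(150,60,80),(171,255,255));bl=mask(im,(105,150,60),(125,255,255))
        for nm,x in(("red",m),("pink",k),("blue",bl)): print(n,nm,[(q[0].tolist(),int(q[1][4])) for q in blobs(x,60)])
E
```

```text
scene0 red [([230.5, 143.8], 99), ([407.9, 164.9], 494), ([488.8, 177.8], 528), ([275.0, 338.6], 293)]
scene0 pink []
scene0 blue [([481.8, 222.6], 447)]
s12 red [([229.0, 143.5], 128), ([408.5, 164.3], 466), ([486.8, 177.4], 378), ([264.8, 330.0], 559)]
s12 pink []
s12 blue [([481.7, 222.6], 440)]
side0 red [([225.7, 218.3], 799), ([426.8, 210.1], 218), ([378.6, 338.2], 858), ([175.1, 379.8], 863), ([342.0, 422.9], 627)]
side0 pink [([165.3, 356.2], 91)]
side0 blue [([267.0, 355.3], 390)]
d12 red [([225.6, 218.3], 794), ([427.9, 210.1], 203), ([379.8, 331.6], 1354), ([175.1, 379.8], 865), ([342.0, 422.9], 632)]
d12 pink []
d12 blue [([267.1, 355.4], 392)]
```

```bash
python3 -c "
from plant import ctrl
print(ctrl.sign_off())"
```

```text
the job is handed in; nothing more can be done
None
```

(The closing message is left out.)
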